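Lock the swivel sample rail with its clamp knob

ROBOT

A 6-joint arm with a two-finger parallel gripper is mounted at the origin on a cart in front of the work surface, level with it; the furniture and walls round the work are solid. World frame = base frame: x ahead of the robot, y to its left, z up, the work surface at z = 0. Lengths are in mm, angles in rad, forces in N, time in s.
With the tool pointing down it reaches from about 400 to 925 mm from the base axis. Payload 12.5 kg.
Tool frame: the origin (TCP) lies on the mounting face of the last link; the fingertips stand 190 mm ahead of it and the grasp point (between the pads) lies 171 mm ahead of it; x points along the fingers, y is the direction in which the jaws open and shut, and the axes are right-handed (so a half turn about x gives the same grasp; the last joint's range is limited). The gripper opens to 95 mm and grips with 3 to 60 N. Pads are 20 mm wide; open, the fingers measure 119 mm over their backs; the gripper's body (75 mm by 180 mm) begins 59 mm behind the grasp point.
Start: joints at [-1.264, 0.491, 1.559, -0, 1.092, -0.106], TCP at [250.753, -572.492, 404.761] pointing down, gripper open.
Joint ranges: [-3.1, 3.1], [-0.84, 2.19], [0.05, 2.79], [-1.13, 4.28], [0.06, 2.93], [-2.69, 2.69]. Speed limits (rad/s): [2.22, 2.22, 2.79, 3.14, 3.14, 3.14].

INTERFACE

Orientations are given as [roll, pitch, yaw] about the fixed x, y, z axes, in that order (R = Rz(yaw) Ry(pitch) Rx(roll)).
In Python, from cell import env, eyes gives the robot as it stands. The module is installed in compiled form; this text tells all that it offers.
- The arm moves only by the tool jog_arm, never from a script. Its argument "deltas" is one flat list of numbers, 7 for each row, row after row: the shift along the tool's x, y, z in mm, then the turn, a rotation vector about the tool's x, y, z in rad, then the opening, from 0 (shut) to 1 (fully open). A call has 1 to 10 rows; each row shifts and turns the pose as measured when the row begins, along the tool's axes as they then stand; what a row does not reach is not made up. A row lasts 1/8 s, in which the tool goes at most 62.5 mm and 10.7 degrees, less where a joint would pass 70% of its speed; a pose out of reach is approached as far as the arm can. A call is refused whole if a number of a shift passes 62.5 or a number of a turn 0.188, either way. A call with a gripper value outside its range is refused whole. The fingers move at their own pace and stop on an object; the grip force is fixed at half the most. Time passes only in rows, so rows that do not move let the fingers close. It gives the time, the measured TCP pose, the force and the opening at its end, in the units of the state.
- env.state(): the state, without advancing time (a new reading comes with each control period).
- eyes.read_camera(name): name is "side" or "top" or "wrist"; returns a dict with "image" (384x512x3 uint8, red, green, blue), "fovy" (degrees; the focal length in pixels is half the picture's height over the tangent of half this angle, whatever the lens; pixels are square), "cx", "cy" (the principal point, pixels), "world_from_camera" (4x4, takes a point from camera to world coordinates). Camera axes: x right, y up, looking along -z (the intrinsics and any distortion apply to the point x, -y, -z); pixel columns grow to the right and rows downward; lengths in mm; the calibration is good to about 2 mm. The wrist camera is an equidistant fisheye: a pixel r from the principal point sees the ray r / f radians off the axis. A picture is of the moment at which its call begins. There is no depth.
- env.job_done(): hands the job in, once; it reports no verdict.
The state is a dict: "t": time; "joints": joint angles; "qvel": joint speeds; "tau": joint torques, N m; "eef_pos": TCP position; "tcp_rot": TCP orientation; "ft_force": force on the tool from outside, world axes, zero at the start; "moment": the same for the moment, N m; "opening": opening from 0.0 (shut) to 1.0 (fully open).
Only numpy, scipy, OpenCV 4.12 (cv2) and the standard library are available. Lean on these libraries where they do the work, as an engineer would, in place of code of your own. Each camera call takes 0.05 s, during which the arm holds its last target.

TASK

Swing the sample rail clockwise until it rests against its stop. Then start its clamp knob properly: turn the wing knob backwards (counter-clockwise from above) until it drops with a click, then forwards (clockwise) until it is snug on the rail's hub, without ever forcing the thread, and let go.

Things in the scene. Friction and masses are not known exactly. Their poses are not given: they have to be found in the camera images.
- post: round wooden stand, 110 mm across and 14 mm high, fixed to the table, with an upright metal post; origin on the post's axis at the table top, z up
- rail_pivot: sample rail: hub 52 mm across round the post, its top about 56 mm above the table; a wooden beam 20 mm wide reaches 163 mm from the axis (along the stand's +y when joint rail is 0) at 38 to 50 mm height and carries three upright steel pegs 74, 110 and 146 mm from the axis. Origin on the post's axis at the table top; does not turn with the rail
- rail (a joint): swing of the rail about the post, rad: 0 when against its stop, positive counter-clockwise seen from above; 0.06 N m of friction, it stays where it is left; free up to 0.9
- rail_peg (a point): the middle one of the rail's three steel pegs: 12 mm in diameter, rising from 50 to 84 mm above the table; the point is on its axis, 14 mm below its top, 110 mm from the post's axis
- clampknob: the loose hollow clamp knob that stands over the upright stud above the hub (about 1 mm play, so it leans a little), 0.21 kg. Origin on its axis at its underside, x along the wings. Snug on the hub is 0.12 to 0.25 N m at the wings; beyond 0.4 N m, or with 35 N pressing or pulling, the thread is forced. Once snug it stays
- wing_grip (a point): the knob's wings: an upright bar 60 mm long (the point's x), 14 mm wide (its y), 32 mm high, on a round skirt 45 mm across. Point on the axis, 12 mm below the bar's top, 20 mm above the skirt's top. Turns with the wings (x and -x alike). Wings and nut are joined by a torsion cushion, 0.8 N m per rad: so much the moment grows against a stop or the hub; free turning takes 0.02 to 0.04 N m
- thread_start (a point): point on the stud's axis inside the knob (its axes say nothing of the thread). The knob starts on the crest: forwards it binds; backwards 0.2 to 1.3 rad (varies) it climbs up to 1.7 mm, then falls 5 to 6 mm by its own weight if not held up: the click; a back stop follows 0.7 rad on. Then forwards it sinks 1.27 mm per rad, 0.8 mm end play, and bears on the hub 1.2 to 1.8 rad past the click
Not all that is in view belongs to the job. What is meant by the clampknob is not orange, and is the smaller of those in its own colour.

How it is judged:
By the outcome, as a careful person would: the job done as asked, in the order asked, and still so for the second after the job is handed in, with the robot touching nothing.
It also fails if it takes over 72 s, if anything falls off the work surface, if the arm or the gripper's body presses on something with over 40 N, if the wrist force passes 120 N, or if a joint passes its speed limit or range.

## Working session

There is one attempt and no reset: what is moved stays moved. The work goes in short steps, Python scripts to look and compute and a tool call to move; the robot and the scene stay as the last step left them, time stands still between calls to the robot, and variables do not carry over. Pictures are saved under pics/ and viewed, and the job is handed in when it is done.

Besides the shell and the picture viewer there is one more tool, called after "Emit:" as name(argument=value, ...) on one line, values as JSON. jog_arm: Moves the arm, as the interface text tells. Its arguments: {"type":"object","properties":{"deltas":{"type":"array","items":{"type":"number"}}},"required":["deltas"]}

```bash
mkdir -p pics; cat > h.py <<'E'
import numpy as np, cv2
from cell import env, eyes
def snap(n,f):
    c=eyes.read_camera(n); cv2.imwrite(f,cv2.cvtColor(c['image'],cv2.COLOR_RGB2BGR)); return c
def ray(c,u,v,fish=False):
    f=c['image'].shape[0]/2/np.tan(np.radians(c['fovy'])/2)
    a,b=u-c['cx'],v-c['cy']
    if fish:
        r=np.hypot(a,b)+1e-9; t=r/f; d=np.array([np.sin(t)*a/r,-np.sin(t)*b/r,-np.cos(t)])
    else: d=np.array([a/f,-b/f,-1])
    T=np.array(c['world_from_camera']); return T[:3,3],T[:3,:3]@d
def onz(c,u,v,z,fish=False):
    o,d=ray(c,u,v,fish); return o+d*(z-o[2])/d[2]
def proj(c,p,fish=False):
    f=c['image'].shape[0]/2/np.tan(np.radians(c['fovy'])/2)
    T=np.array(c['world_from_camera']); q=T[:3,:3].T@(np.array(p)-T[:3,3])
    if fish:
        r=np.hypot(q[0],q[1]);t=np.arctan2(r,-q[2]); return c['cx']+f*t*q[0]/r, c['cy']-f*t*q[1]/r
    return c['cx']-f*q[0]/q[2], c['cy']+f*q[1]/q[2]
E
python3 - <<'E'
from h import *
import pickle
for n in ('side','top','wrist'):
    c=snap(n,f'pics/{n}0.png'); pickle.dump(c,open(f'{n}0.pkl','wb')); print(n,c['fovy'],c['cx'],c['cy'],np.round(c['world_from_camera'],3).tolist())
print(env.state())
E
```

```text
side 46.104758688417235 251.30510015756303 189.98818624090592 [[-0.993, 0.069, -0.098, 498.463], [-0.119, -0.677, 0.726, 520.321], [-0.016, 0.733, 0.68, 679.724], [0.0, 0.0, 0.0, 1.0]]
top 49.69928271189784 252.0827362218514 186.91551617315687 [[-0.016, 0.996, -0.091, 528.524], [-1.0, -0.016, 0.001, -87.05], [-0.001, 0.091, 0.996, 961.941], [0.0, 0.0, 0.0, 1.0]]
wrist 65.70646984690485 255.07905553189684 190.60277574368854 [[0.402, 0.882, 0.245, 319.769], [-0.916, 0.387, 0.107, -541.68], [-0.001, -0.267, 0.964, 384.717], [0.0, 0.0, 0.0, 1.0]]
{'t': 0.15, 'joints': array([-1.26359852e+00,  4.91389489e-01,  1.55927643e+00,  1.74381153e-06,
        1.09169446e+00, -1.05592269e-01]), 'qvel': array([ 0.00119386, -0.001622  , -0.00091746, -0.00059215, -0.00028013,
        0.0020974 ]), 'tau': array([ 2.33645704e-03, -6.12893057e+01, -2.58278972e+01,  6.92525622e-02,
        4.73126513e-02, -8.29632563e-05]), 'eef_pos': array([ 250.75012501, -572.4783394 ,  404.32694554]), 'tcp_rot': array([-1.67840347,  1.57002861,  1.87597845]), 'ft_force': array([-0.20447725, -0.36270088, -0.1487833 ]), 'moment': array([ 0.01005545,  0.01496121, -0.02722217]), 'opening': 1.001093900401746}
```

View pics/top0.png

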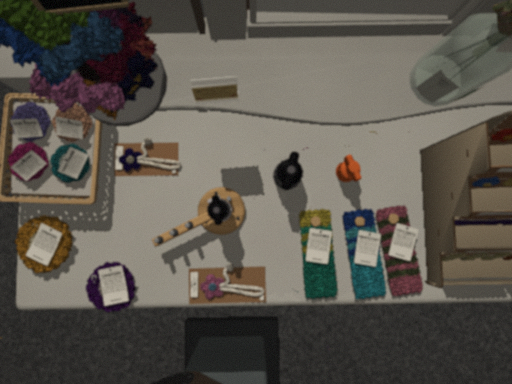

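View pics/side0.png

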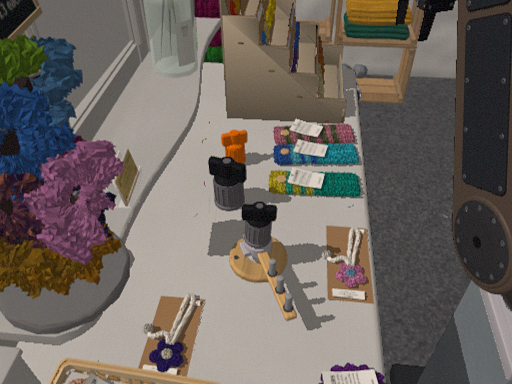

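View pics/wrist0.png

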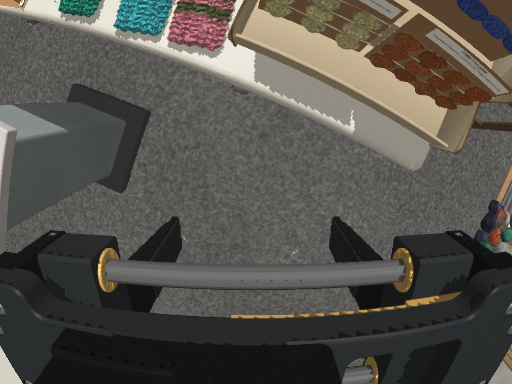

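```bash
python3 - <<'E'
import cv2
a=cv2.imread('pics/top0.png')[140:270,130:330]; b=cv2.imread('pics/side0.png')[140:330,190:340]
cv2.imwrite('pics/topz.png',cv2.resize(a,None,fx=4,fy=4,interpolation=cv2.INTER_CUBIC))
cv2.imwrite('pics/sidez.png',cv2.resize(b,None,fx=3,fy=3,interpolation=cv2.INTER_CUBIC))
E
```

```text
(no output)
```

View pics/topz.png

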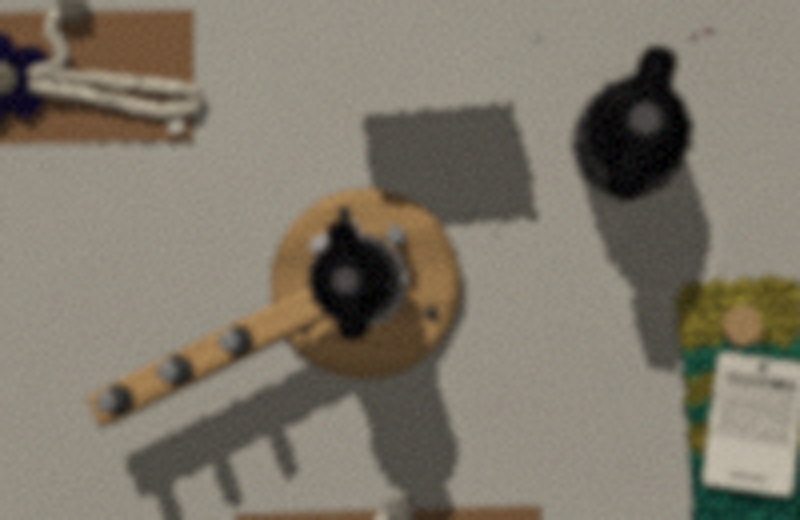

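View pics/sidez.png

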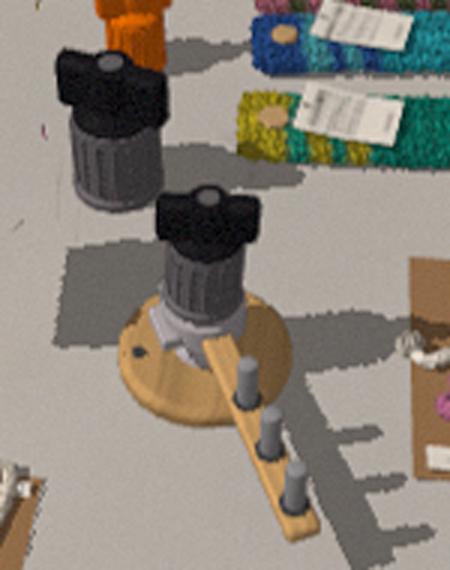

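```bash
cat >> h.py <<'E'
def tri(c1,p1,c2,p2,f2=False):
    o1,d1=ray(c1,*p1);o2,d2=ray(c2,*p2,f2)
    A=np.stack([d1,-d2],1); s=np.linalg.lstsq(A,o2-o1,rcond=None)[0]
    a,b=o1+d1*s[0],o2+d2*s[1]; return (a+b)/2,np.linalg.norm(a-b)
E
python3 - <<'E'
from h import *
import pickle
T=pickle.load(open('top0.pkl','rb'));S=pickle.load(open('side0.pkl','rb'))
t=lambda x,y:(130+x/4-.4,140+y/4-.4); s=lambda x,y:(190+x/3-.3,140+y/3-.3)
for n,a,b in [('button',(345,278),(209,194)),('p1',(233,340),(246,365)),('p2',(174,368),(270,412)),('p3',(112,400),(295,468))]:
    print(n,tri(T,t(*a),S,s(*b)), onz(T,*t(*a),84), onz(S,*s(*b),84))
im=T['image']; hsv=cv2.cvtColor(im,cv2.COLOR_RGB2HSV)
# stand disk: zoom edges x 272..463, y 187..377 (approx)
for z in(14,): print('disc',onz(T,*t(367,282),z), onz(T,*t(272,282),z),onz(T,*t(463,282),z),onz(T,*t(367,187),z),onz(T,*t(367,377),z))
for z in(130,140,150): print('wings',onz(T,*t(345,212),z),onz(T,*t(352,335),z), 'btn',onz(T,*t(345,278),z))
for w in [(160,215),(258,210),(160,195),(258,193)]: print(onz(S,*s(*w),140))
E
```

```text
button (array([558.87213202, -15.67574179, 145.77612419]), np.float64(2.7478039365272027)) [562.64499259 -10.17085129  84.        ] [564.32571571 -77.72087297  84.        ]
p1 (array([530.51139433,  49.86880508,  79.26288057]), np.float64(0.8869697693713241)) [530.94120004  49.15815418  84.        ] [529.81896487  53.5607066   84.        ]
p2 (array([515.58328718,  80.92948447,  80.21414323]), np.float64(2.263134634186178)) [516.76456423  80.255967    84.        ] [514.35197633  83.65125271  84.        ]
p3 (array([499.69628321, 113.95699325,  78.95020285]), np.float64(1.4220761712502137)) [500.56799335 112.82920185  84.        ] [498.98152557 117.33594795  84.        ]
disc [562.87731497 -16.58586649  14.        ] [563.76414143  37.66924457  14.        ] [561.98124127 -71.40671388  14.        ] [617.3638995  -17.10824738  14.        ] [508.9537979  -16.06888391  14.        ]
wings [594.04157915 -14.47714555 130.        ] [532.33309865 -17.45860365 130.        ] btn [560.85722804 -14.19895192 130.        ]
wings [593.25405624 -15.34947569 140.        ] [532.2873164  -18.29509644 140.        ] btn [560.46858357 -15.07462598 140.        ]
wings [592.46653333 -16.22180583 150.        ] [532.24153416 -19.13158922 150.        ] btn [560.0799391  -15.95030003 150.        ]
[583.55828809  -2.14677358 140.        ]
[529.54740125 -11.68367754 140.        ]
[585.65118815 -17.85045026 140.        ]
[530.62032762 -25.15511236 140.        ]
```

```bash
cat >> h.py <<'E'
from scipy.spatial.transform import Rotation as Ro
def pose():
    s=env.state(); return np.array(s['eef_pos']),Ro.from_euler('xyz',s['tcp_rot']).as_matrix(),s
def show():
    p,R,s=pose(); print('t',round(s['t'],2),'p',p.round(1),'x',R[:,0].round(3),'y',R[:,1].round(3),'z',R[:,2].round(3),'yawy',round(np.arctan2(R[1,1],R[0,1]),3),'F',np.round(s['ft_force'],2),'M',np.round(s['moment'],3),'op',round(s['opening'],3),'j',np.round(s['joints'],3))
def to(g):
    p,R,s=pose(); d=np.array(g)-p; print('tool-delta',(R.T@d).round(1),'world',d.round(1))
E
python3 -c "
from h import *
show()"
```

```text
t 0.15 p [ 250.8 -572.5  404.3] x [-0.     0.001 -1.   ] y [ 0.401 -0.916 -0.001] z [-0.916 -0.401 -0.   ] yawy -1.158 F [-0.2  -0.36 -0.15] M [ 0.01   0.015 -0.027] op 1.001 j [-1.264  0.491  1.559  0.     1.092 -0.106]
```

Emit:
jog_arm(deltas=[0,0,0,-0.165,0,0,0,0,0,0,-0.165,0,0,0,0,0,0,-0.165,0,0,0,0,0,0,-0.165,0,0,0,0,0,0,-0.165,0,0,0,0,0,0,-0.165,0,0,0,0,0,0,-0.165,0,0,0])

```text
t: 1.02
eef_pos: [250.7, -572.4, 402.3]
tcp_rot: [-2.871, 1.566, 1.875]
ft_force: [0.0, 0.3, -0.4]
opening: 0.323
```

```bash
python3 -c "
from h import *
show();to([470,88,404])"
```

```text
t 1.02 p [ 250.7 -572.4  402.3] x [-0.001  0.005 -1.   ] y [ 0.999  0.034 -0.001] z [ 0.034 -0.999 -0.005] yawy 0.034 F [ 0.03  0.28 -0.4 ] M [-0.024 -0.094  0.001] op 0.323 j [-1.264  0.494  1.561  0.     1.092 -1.297]
tool-delta [   1.   241.3 -652.6] world [219.3 660.4   1.7]
```

Emit:
jog_arm(deltas=[0,24,-60,0,0,0,0,0,24,-60,0,0,0,0,0,24,-60,0,0,0,0,0,24,-60,0,0,0,0,0,24,-60,0,0,0,0,0,24,-60,0,0,0,0,0,24,-60,0,0,0,0,0,24,-60,0,0,0,0,0,24,-60,0,0,0,0])

```text
t: 2.15
eef_pos: [440.7, -40.8, 403.4]
tcp_rot: [-3.142, 1.566, 1.6]
ft_force: [1.0, -0.8, -0.3]
opening: 0.006
```

```bash
python3 -c "
from h import *
show();to([470,88,404])"
```

```text
t 2.15 p [440.7 -40.8 403.4] x [-0.     0.005 -1.   ] y [ 1.     0.029 -0.   ] z [ 0.029 -1.    -0.005] yawy 0.029 F [ 0.95 -0.85 -0.3 ] M [-0.012 -0.153 -0.003] op 0.006 j [-0.243  0.234  1.985  0.006  0.924 -0.276]
tool-delta [ 1.000e-01  3.310e+01 -1.279e+02] world [ 29.3 128.8   0.6]
```

Emit:
jog_arm(deltas=[0,12,-50,0,0,0,0,0,12,-50,0,0,0,0,20,9,-28,0.015,0,0,0,40,0,0,0.015,0,0,0,50,0,0,0,0,0,0,30,0,0,0,0,0,0])

```text
t: 2.9
eef_pos: [471.2, 98.1, 262.3]
tcp_rot: [2.263, 1.562, 0.698]
ft_force: [0.5, 0.1, 0.3]
opening: 0.005
```

```bash
python3 -c "
from h import *
show();to([470,88,252])
snap('side','pics/s1.png')"
```

```text
t 2.9 p [471.2  98.1 262.3] x [ 0.007  0.006 -1.   ] y [1.    0.006 0.007] z [ 0.006 -1.    -0.006] yawy 0.006 F [0.48 0.09 0.33] M [ 0.01  -0.057 -0.03 ] op 0.005 j [0.067 0.506 2.048 0.009 0.58  0.053]
tool-delta [10.2 -1.4 10.2] world [ -1.2 -10.1 -10.3]
```

View pics/s1.png

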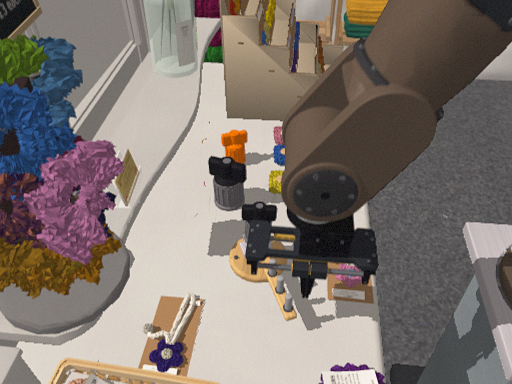

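Emit:
jog_arm(deltas=[11,5,10,0,0,0,0,0,12,0,0,0,0,0,0,12,0,0,0,0,0,0,12,0,0,0,0,0])

```text
t: 3.45
eef_pos: [515.1, 87.3, 250.5]
tcp_rot: [2.409, 1.563, 0.843]
ft_force: [-1.2, -0.1, -1.3]
opening: 0.008
```

```bash
python3 -c "
from h import *
show()
snap('side','pics/s2.png')"
```

```text
t 3.45 p [515.1  87.3 250.5] x [ 0.005  0.006 -1.   ] y [1.    0.005 0.005] z [ 0.005 -1.    -0.005] yawy 0.005 F [-1.25 -0.1  -1.28] M [0.021 0.028 0.014] op 0.008 j [0.041 0.566 1.957 0.009 0.614 0.028]
```

View pics/s2.png

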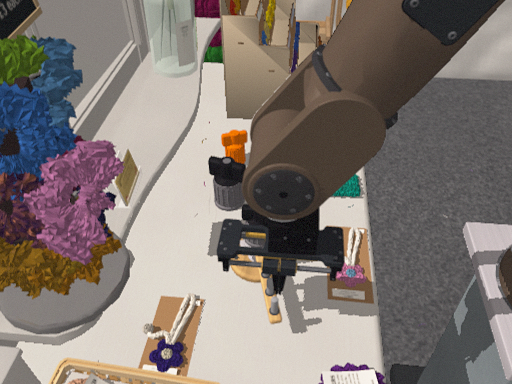

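Emit:
jog_arm(deltas=[0,5,0,0,0,0,0,0,5,0,0,0,0,0,0,5,0,0,0,0,0,0,5,0,0,0,0,0,0,5,0,0,0,0,0])

```text
t: 4.12
eef_pos: [542.9, 87.7, 251.4]
tcp_rot: [2.222, 1.562, 0.657]
ft_force: [-0.8, 0.2, 0.4]
opening: 0.003
```

Emit:
jog_arm(deltas=[0,5,0,0,0,0,0,0,5,0,0,0,0,0,0,5,0,0,0,0,0])

```text
t: 4.5
eef_pos: [553.2, 88.0, 250.9]
tcp_rot: [-1.877, 1.554, 2.842]
ft_force: [-30.1, -1.9, 28.0]
opening: 0.003
```

Emit:
jog_arm(deltas=[0,5,0,0,0,0,0,0,5,0,0,0,0,0,0,5,0,0,0,0,0])

```text
t: 4.88
eef_pos: [559.3, 88.3, 251.0]
tcp_rot: [-1.638, 1.519, 3.083]
ft_force: [-25.9, -1.8, 22.0]
opening: 0.002
```

```bash
python3 -c "
from h import *
show()
snap('side','pics/s3.png');snap('top','pics/t3.png');snap('wrist','pics/w3.png')"
```

```text
t 4.88 p [559.3  88.3 251. ] x [-0.052  0.003 -0.999] y [ 0.999  0.009 -0.052] z [ 0.009 -1.    -0.003] yawy 0.009 F [-25.93  -1.83  22.05] M [-0.176  4.391  0.168] op 0.002 j [0.039 0.613 1.837 0.007 0.744 0.025]
```

View pics/s3.png

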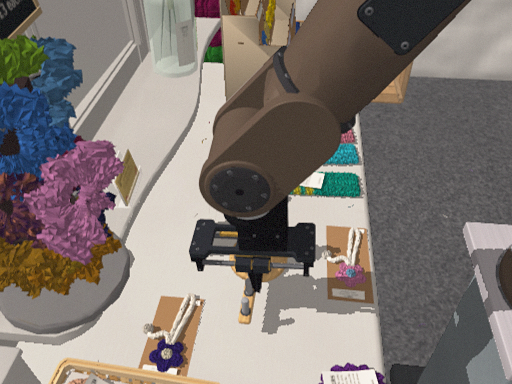

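View pics/t3.png

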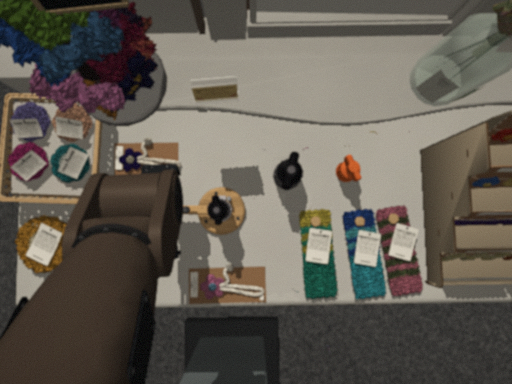

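View pics/w3.png

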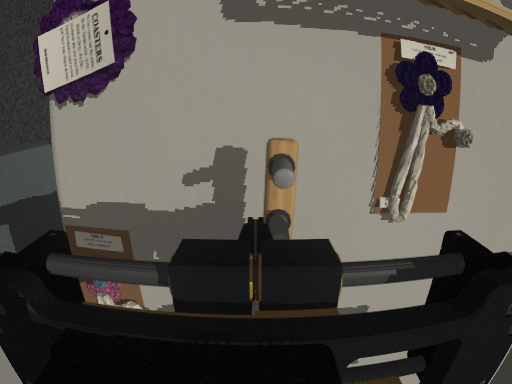

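Emit:
jog_arm(deltas=[0,-4,0,0,0,0,0,0,-15,0,0,0,0.04,0,0,-15,0,0,0,0,0,-50,0,0,0,0,0,0.4])

```text
t: 5.52
eef_pos: [524.4, 87.6, 300.6]
tcp_rot: [-1.745, 1.553, 2.976]
ft_force: [1.9, -0.1, 0.6]
opening: 0.063
```

```bash
python3 -c "
from h import *
show()
snap('wrist','pics/w4.png');snap('top','pics/t4.png')"
```

```text
t 5.53 p [524.4  87.6 300.6] x [-0.018  0.003 -1.   ] y [ 1.     0.009 -0.018] z [ 0.009 -1.    -0.003] yawy 0.009 F [ 1.89 -0.09  0.6 ] M [-0.052 -0.127  0.044] op 0.063 j [0.041 0.498 1.893 0.005 0.768 0.028]
```

View pics/w4.png

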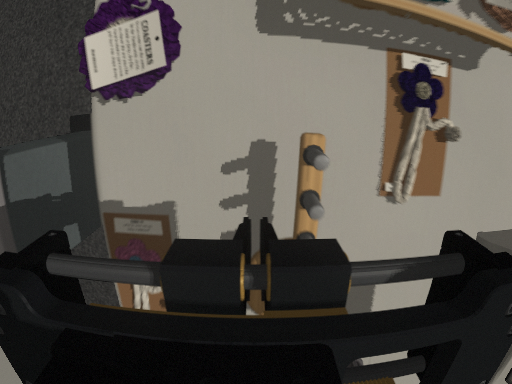

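```bash
python3 - <<'E'
import cv2
a=cv2.imread('pics/t4.png')[150:260,150:280]
cv2.imwrite('pics/t4z.png',cv2.resize(a,None,fx=5,fy=5,interpolation=cv2.INTER_CUBIC))
E
```

```text
(no output)
```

View pics/t4z.png

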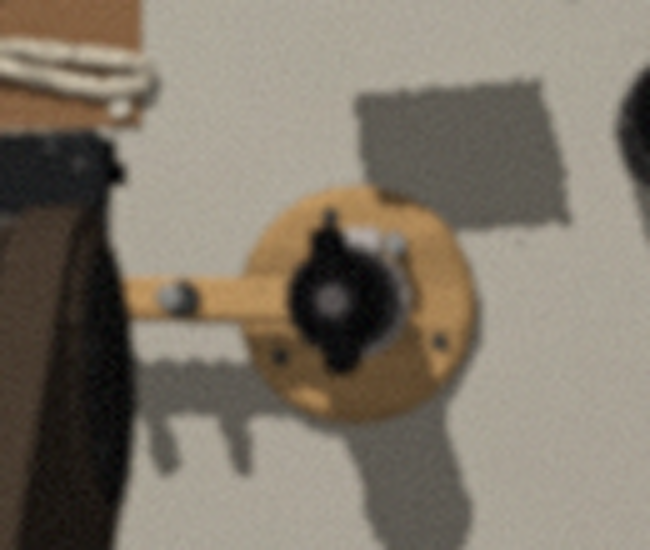

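Emit:
jog_arm(deltas=[-50,0,0,0,0,0.01,0.6,-50,0,0,0,0,0,0.6,0,0,0,0.17,0,0,0.6,0,0,0,0.17,0,0,0.6,0,0,0,0.17,0,0,0.6,0,0,0,0.17,0,0,0.6,0,0,0,0.17,0,0,0.6,0,0,0,0.17,0,0,0.6,0,0,0,0.17,0,0,0.6,0,0,0,0.17,0,0,0.6])

```text
t: 6.88
eef_pos: [525.0, 87.0, 406.2]
tcp_rot: [-1.846, 1.567, 1.471]
ft_force: [-1.1, 0.7, 0.4]
opening: 0.601
```

```bash
python3 -c "
from h import *
show();to([560,-16,400])"
```

```text
t 6.88 p [525.   87.  406.2] x [ 0.     0.003 -1.   ] y [ 0.175 -0.985 -0.003] z [-0.985 -0.175 -0.001] yawy -1.395 F [-1.13  0.7   0.4 ] M [ 0.066 -0.019  0.009] op 0.601 j [0.04  0.358 1.784 0.004 0.999 1.433]
tool-delta [  5.8 107.6 -16.5] world [  35.  -103.    -6.2]
```

Emit:
jog_arm(deltas=[0,54,8,0.06,0,0,0.6,0,50,0,0.06,0,0,0.6])

```text
t: 7.12
eef_pos: [532.1, -16.9, 404.9]
tcp_rot: [-1.403, 1.567, 1.793]
ft_force: [0.6, 0.7, 0.2]
opening: 0.599
```

```bash
python3 -c "
from h import *
import pickle
show();to([560,-16,400])
c=snap('wrist','pics/w5.png');pickle.dump(c,open('w5.pkl','wb'));c=snap('side','pics/s5.png');pickle.dump(c,open('s5.pkl','wb'))"
```

```text
t 7.12 p [532.1 -16.9 404.9] x [-0.001  0.004 -1.   ] y [ 0.055 -0.998 -0.004] z [-0.998 -0.055  0.001] yawy -1.516 F [0.6  0.71 0.19] M [ 0.083 -0.026  0.015] op 0.599 j [-0.156  0.36   1.785  0.004  0.998  1.357]
tool-delta [  4.8   0.7 -27.9] world [27.9  0.9 -4.9]
```

View pics/w5.png

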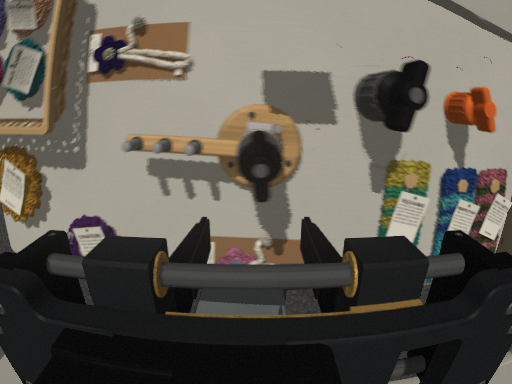

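View pics/s5.png

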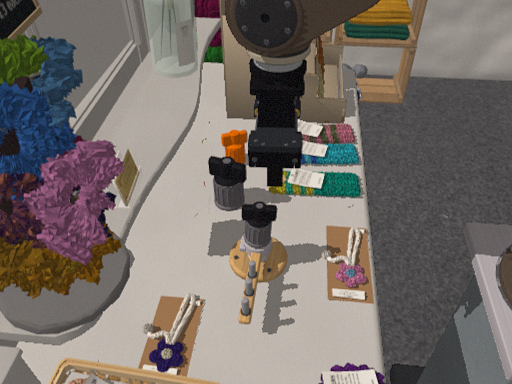

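```bash
python3 - <<'E'
import cv2
a=cv2.imread('pics/w5.png')[95:215,190:330]
a=cv2.convertScaleAbs(a,alpha=2.0,beta=20)
cv2.imwrite('pics/w5z.png',cv2.resize(a,None,fx=5,fy=5,interpolation=cv2.INTER_CUBIC))
E
```

```text
(no output)
```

View pics/w5z.png

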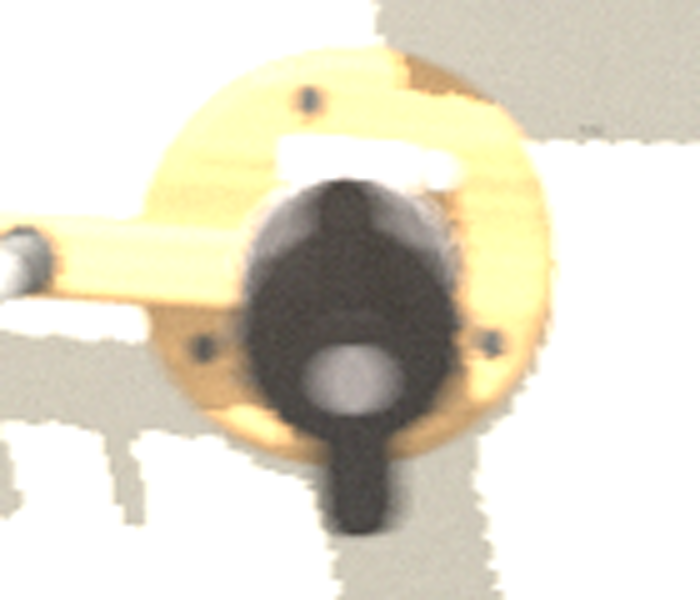

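```bash
python3 - <<'E'
from h import *
import pickle
W=pickle.load(open('w5.pkl','rb'));T=pickle.load(open('top0.pkl','rb'));S=pickle.load(open('side0.pkl','rb'))
w=lambda x,y:(190+x/5-.4,95+y/5-.4)
t=lambda x,y:(130+x/4-.4,140+y/4-.4); s=lambda x,y:(190+x/3-.3,140+y/3-.3)
print(tri(T,t(345,278),W,w(352,378),True),tri(S,s(209,194),W,w(352,378),True))
for z in (135,145,150):
    a=onz(W,*w(345,185),z,True);b=onz(W,*w(360,532),z,True);m=onz(W,*w(352,378),z,True)
    print(z,a,b,m,'yaw',np.arctan2(a[1]-b[1],a[0]-b[0]),np.linalg.norm(a-b))
a=onz(W,*w(345,250),14,True)
for q in [(148,250),(550,250),(350,47),(350,463)]: print(onz(W,*w(*q),14,True))
E
```

```text
(array([560.14823589, -17.09448761, 155.73550587]), np.float64(1.406975285070881)) (array([557.84139038, -18.05562148, 143.38945262]), np.float64(0.17936630357480773))
135 [589.25994582 -15.11889233 135.        ] [528.63268593 -21.29528991 135.        ] [556.21525908 -18.23001455 135.        ] yaw 0.10152466756950415 60.94105783161212
145 [589.9821506  -15.00275419 145.        ] [531.77703875 -20.93239561 145.        ] [558.25764761 -17.9895825  145.        ] yaw 0.10152466756950398 58.506373092608385
150 [590.34325299 -14.94468511 150.        ] [533.34921517 -20.75094846 150.        ] [559.27884188 -17.86936648 150.        ] yaw 0.1015246675695042 57.28903072310635
[561.67024876  32.05394021  14.        ]
[567.49203973 -69.07566672  14.        ]
[615.05382999 -15.79544748  14.        ]
[509.09960975 -21.95597486  14.        ]
```

Emit:
jog_arm(deltas=[0,2,-29,-0.046,0,0,0.45,20,0,0,0,0,0,0.4])

```text
t: 7.48
eef_pos: [562.3, -20.1, 384.7]
tcp_rot: [-1.848, 1.567, 1.39]
ft_force: [0.1, -0.3, -0.8]
opening: 0.447
```

```bash
python3 -c "
from h import *
import pickle
show();to([561,-17.5,307])
c=snap('wrist','pics/w6.png')"
```

```text
t 7.47 p [562.3 -20.1 384.7] x [ 0.001  0.003 -1.   ] y [ 0.097 -0.995 -0.003] z [-0.995 -0.097 -0.001] yawy -1.474 F [ 0.13 -0.28 -0.77] M [0.091 0.032 0.001] op 0.447 j [-0.154  0.424  1.738  0.004  0.979  1.318]
tool-delta [77.7 -2.4  1.1] world [ -1.3   2.6 -77.7]
```

View pics/w6.png

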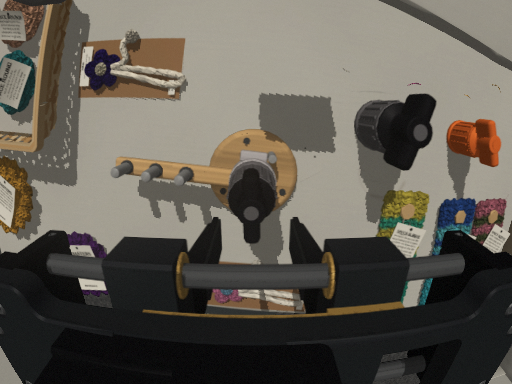

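Emit:
jog_arm(deltas=[26,-2,0,0,0,0,0.4,26,-0.4,1,0,0,0,0.4,22,0,0,0,0,0,0.3])

```text
t: 7.9
eef_pos: [559.0, -15.6, 306.1]
tcp_rot: [-0.828, 1.564, 2.412]
ft_force: [0.4, -0.2, -1.1]
opening: 0.346
```

```bash
python3 -c "
from h import *
import pickle
show();to([561,-17.5,307])
c=snap('wrist','pics/w7.png');snap('side','pics/s7.png')"
```

```text
t 7.9 p [559.  -15.6 306.1] x [-0.005  0.004 -1.   ] y [ 0.098 -0.995 -0.005] z [-0.995 -0.098  0.005] yawy -1.472 F [ 0.36 -0.17 -1.07] M [ 0.032 -0.028  0.019] op 0.346 j [-0.147  0.52   1.824  0.005  0.803  1.322]
tool-delta [-0.9  2.1 -1.8] world [ 2.  -1.9  0.9]
```

View pics/w7.png

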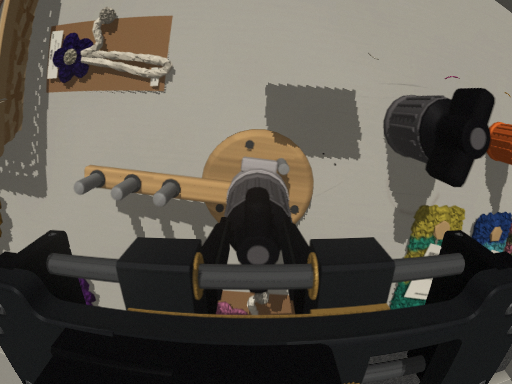

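View pics/s7.png

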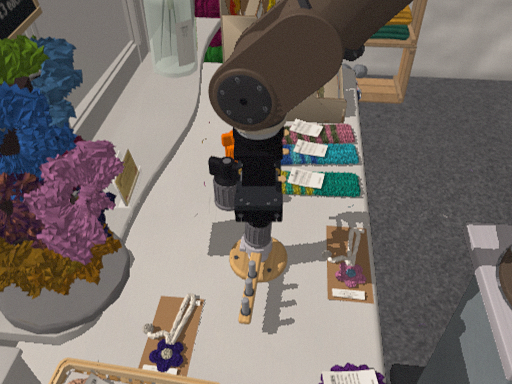

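Emit:
jog_arm(deltas=[-1,1,-2,0,0,0,0.2,0,0,0,0,0,0,0.18,0,0,0,0,0,0,0.18])

```text
t: 8.38
eef_pos: [561.3, -16.0, 308.4]
tcp_rot: [-0.758, 1.563, 2.483]
ft_force: [0.3, 0.1, 0.7]
opening: 0.179
```

```bash
python3 -c "
from h import *
import pickle
show()
c=snap('wrist','pics/w8.png')"
```

```text
t 8.38 p [561.3 -16.  308.4] x [-0.006  0.005 -1.   ] y [ 0.099 -0.995 -0.005] z [-0.995 -0.099  0.006] yawy -1.472 F [0.27 0.14 0.71] M [0.034 0.028 0.01 ] op 0.179 j [-0.147  0.52   1.816  0.005  0.812  1.322]
```

View pics/w8.png

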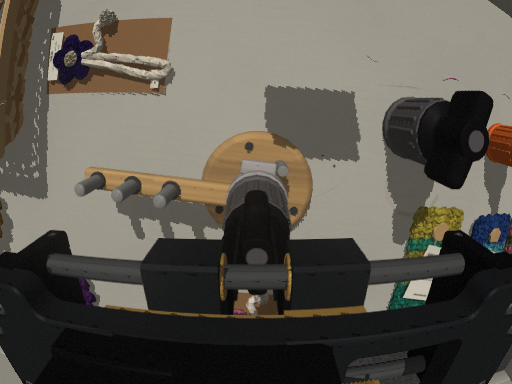

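Emit:
jog_arm(deltas=[0,0,0,-0.1,0,0,0.17,0,0,0,-0.1,0,0,0.17,0,0,0,-0.1,0,0,0.17])

```text
t: 8.8
eef_pos: [561.2, -16.2, 309.5]
tcp_rot: [-1.171, 1.565, 2.378]
ft_force: [-0.8, -0.2, -1.3]
opening: 0.173
```

```bash
python3 -c "
from h import *
import pickle
show()
c=snap('wrist','pics/w9.png')"
```

```text
t 8.8 p [561.2 -16.2 309.5] x [-0.004  0.004 -1.   ] y [ 0.396 -0.918 -0.006] z [-0.918 -0.396  0.002] yawy -1.163 F [-0.78 -0.21 -1.34] M [-0.078 -0.011  0.017] op 0.173 j [-0.147  0.518  1.816  0.005  0.813  1.013]
```

View pics/w9.png

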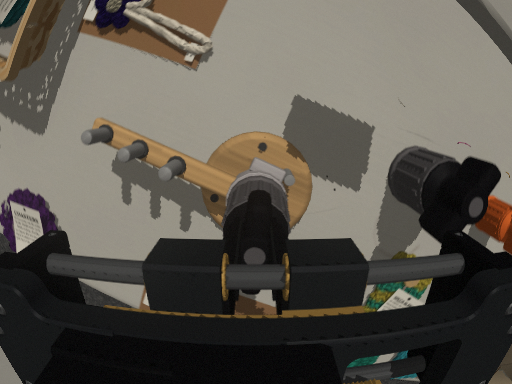

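```bash
cat >> h.py <<'E'
def btn(im):
    g=cv2.cvtColor(im,cv2.COLOR_RGB2GRAY)[225:264,238:274].astype(float)
    k=((g>45)).astype(np.uint8)
    n,l,st,ce=cv2.connectedComponentsWithStats(k)
    return [(st[i,4],(ce[i]+[238,225]).round(1).tolist(),(st[i,:4]+[238,225,0,0]).tolist()) for i in range(1,n) if st[i,4]>15]
def zoom(im,f):
    a=cv2.convertScaleAbs(im[190:270,215:300],alpha=2.5,beta=10); cv2.imwrite(f,cv2.resize(cv2.cvtColor(a,cv2.COLOR_RGB2BGR),None,fx=6,fy=6,interpolation=cv2.INTER_CUBIC))
E
python3 - <<'E'
from h import *
for n in ('w8','w9'):
    im=cv2.cvtColor(cv2.imread(f'pics/{n}.png'),cv2.COLOR_BGR2RGB); print(btn(im)); zoom(im,f'pics/{n}z.png')
a=cv2.hconcat([cv2.imread('pics/w8z.png'),cv2.imread('pics/w9z.png')]); cv2.imwrite('pics/cmp.png',cv2.resize(a,(800,376)))
E
```

```text
[(np.int32(284), [256.4, 256.3], [246, 248, 22, 16])]
[(np.int32(293), [254.1, 255.9], [244, 247, 21, 17])]
```

View pics/cmp.png

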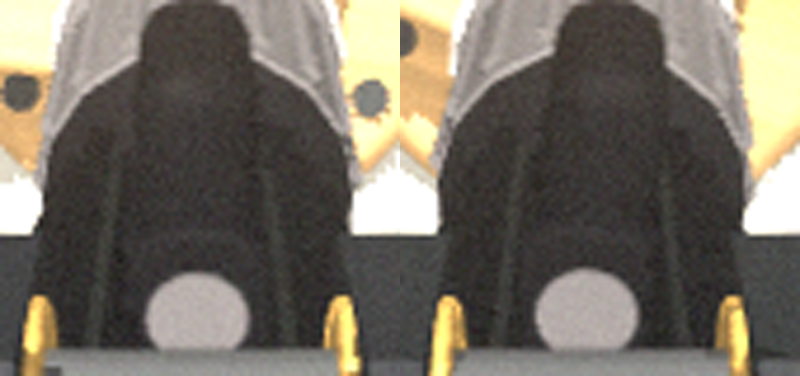

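Emit:
jog_arm(deltas=[0.5,-0.7,0,-0.1,0,0,0.17,0.5,0,0,-0.1,0,0,0.17])

```text
t: 9.1
eef_pos: [560.9, -15.8, 309.3]
tcp_rot: [-1.467, 1.566, 2.289]
ft_force: [-0.1, -0.9, 2.7]
opening: 0.169
```

```bash
cat > chk.py <<'E'
from h import *
import sys
show(); c=snap('wrist',f'pics/{sys.argv[1]}.png'); print(btn(c['image'])); zoom(c['image'],f'pics/{sys.argv[1]}z.png')
E
python3 chk.py a1
```

```text
t 9.1 p [560.9 -15.8 309.3] x [-0.003  0.004 -1.   ] y [ 0.576 -0.817 -0.005] z [-0.817 -0.576  0.001] yawy -0.957 F [-0.11 -0.91  2.7 ] M [-0.322  0.048 -0.013] op 0.169 j [-0.146  0.518  1.817  0.004  0.811  0.807]
[(np.int32(260), [253.1, 255.4], [244, 247, 20, 17])]
```

View pics/a1z.png

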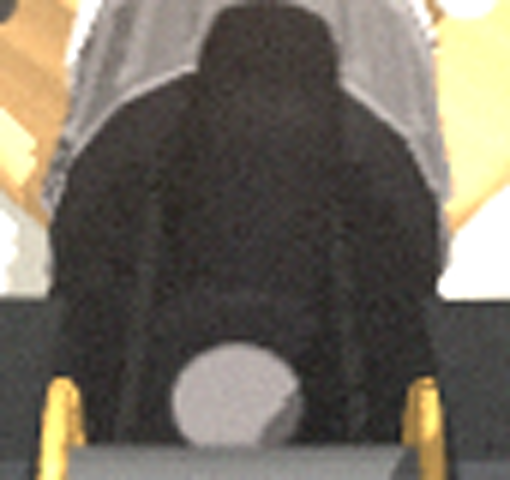

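Emit:
jog_arm(deltas=[0.5,-1.2,0,-0.1,0,0,0.17,0.5,0,0,-0.1,0,0,0.17])

```text
t: 9.4
eef_pos: [560.4, -14.9, 309.0]
tcp_rot: [-1.943, 1.567, 2.016]
ft_force: [1.2, 0.1, 0.6]
opening: 0.17
```

```bash
python3 chk.py a2
```

```text
t 9.4 p [560.4 -14.9 309. ] x [-0.002  0.003 -1.   ] y [ 0.73  -0.684 -0.004] z [-0.684 -0.73  -0.001] yawy -0.753 F [1.16 0.12 0.62] M [-0.08  -0.092  0.041] op 0.17 j [-0.145  0.518  1.819  0.004  0.807  0.605]
[(np.int32(194), [251.9, 249.3], [245, 242, 17, 18])]
```

View pics/a2z.png

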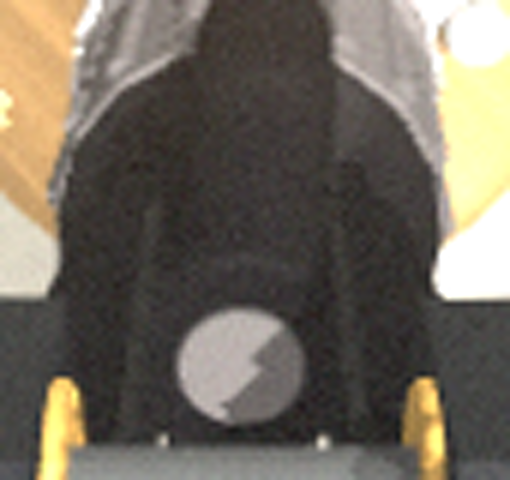

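```bash
python3 - <<'E'
from h import *
c=eyes.read_camera('wrist')
T=np.array(c['world_from_camera'])
for v in (402,366):
    u=(240/6+215-.4); vv=v/6+190-.4
    o,d=ray(c,u,vv,True)
    h=np.hypot(d[0],d[1]); r=np.dot(np.array([561,-16.5])-o[:2],d[:2]/h)
    print(o+d*r/h)
E
```

```text
[559.01717663 -14.63027449 146.61149465]
[558.9950003  -14.60779979 139.40690318]
```

Emit:
jog_arm(deltas=[0,0,0,0,0,0,1,0,0,0,0,0,0,1,0,0,0,0,0,0,1,0,0,0,0,0,0,1])

```text
t: 10.0
eef_pos: [560.3, -14.9, 309.1]
tcp_rot: [-1.915, 1.567, 2.035]
ft_force: [-0.8, -0.3, -0.1]
opening: 0.533
```

```bash
python3 chk.py a3; python3 -c "
from h import *
to([559.5,-15.5,308])"
```

```text
t 10.0 p [560.3 -14.9 309.1] x [-0.002  0.004 -1.   ] y [ 0.723 -0.69  -0.004] z [-0.69  -0.723 -0.001] yawy -0.762 F [-0.83 -0.31 -0.14] M [-0.025 -0.032  0.01 ] op 0.533 j [-0.145  0.517  1.819  0.004  0.808  0.614]
[(np.int32(316), [257.4, 251.1], [247, 242, 22, 19]), (np.int32(32), [239.9, 260.6], [238, 256, 7, 8])]
tool-delta [ 1.1 -0.1  1. ] world [-0.8 -0.6 -1.1]
```

View pics/a3.png

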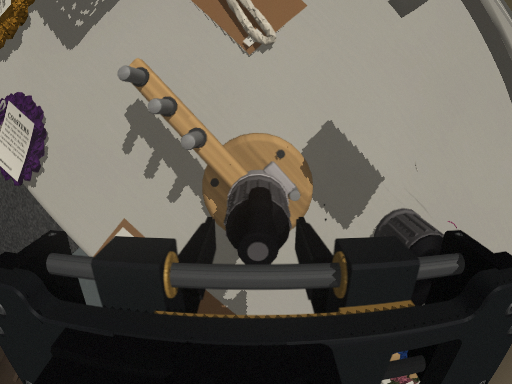

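Emit:
jog_arm(deltas=[1,0,0,-0.178,0,0,1,0,0,0,-0.178,0,0,1,0,0,0,-0.178,0,0,1,0,0,0,-0.178,0,0,1,0,0,0,-0.178,0,0,1,0,0,0,-0.178,0,0,1,0,0,0,-0.178,0,0,1,0,0,0,-0.178,0,0,1,0,0,0,-0.178,0,0,1,0,0,0,-0.178,0,0,1])

```text
t: 11.3
eef_pos: [560.3, -14.8, 307.9]
tcp_rot: [2.6, 1.567, 2.102]
ft_force: [-0.7, 0.4, -0.5]
opening: 0.999
```

Emit:
jog_arm(deltas=[0,0,0,-0.178,0,0,1,0,0,0,-0.178,0,0,1,0,0,0,-0.178,0,0,1,0,0,0,-0.178,0,0,1,0,0,0,-0.178,0,0,0.9,0,0,0,-0.178,0,0,0.7])

```text
t: 12.05
eef_pos: [560.3, -14.8, 307.9]
tcp_rot: [1.53, 1.566, 2.134]
ft_force: [1.0, -0.1, 0.4]
opening: 0.849
```

```bash
python3 chk.py a4; python3 -c "
from h import *
to([560.3,-15,308])"
```

```text
t 12.05 p [560.3 -14.8 307.9] x [-0.002  0.004 -1.   ] y [-0.568  0.823  0.004] z [0.823 0.568 0.   ] yawy 2.175 F [ 1.04 -0.14  0.38] M [ 0.152 -0.109  0.031] op 0.849 j [-0.145  0.519  1.82   0.005  0.806 -2.323]
[(np.int32(352), [251.8, 246.3], [241, 237, 22, 20]), (np.int32(69), [271.0, 256.9], [268, 248, 6, 16]), (np.int32(29), [240.3, 261.2], [238, 258, 7, 6])]
tool-delta [-0.1 -0.1 -0.1] world [-0.  -0.1  0.1]
```

View pics/a4.png

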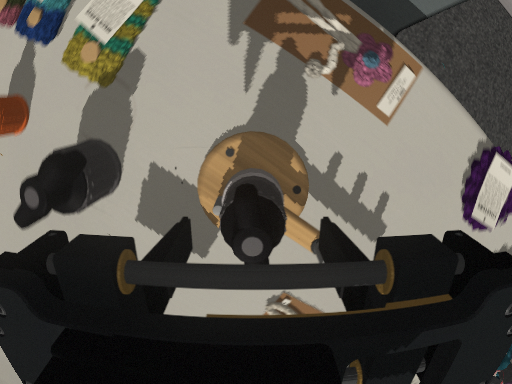

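```bash
python3 - <<'E'
import cv2
o=[]
for n in('a3','a4'):
    a=cv2.imread(f'pics/{n}.png')[165:270,190:320]
    o.append(cv2.resize(cv2.convertScaleAbs(a,alpha=3,beta=10),None,fx=3,fy=3,interpolation=cv2.INTER_CUBIC))
cv2.imwrite('pics/cmp2.png',cv2.hconcat(o))
E
```

```text
(no output)
```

View pics/cmp2.png

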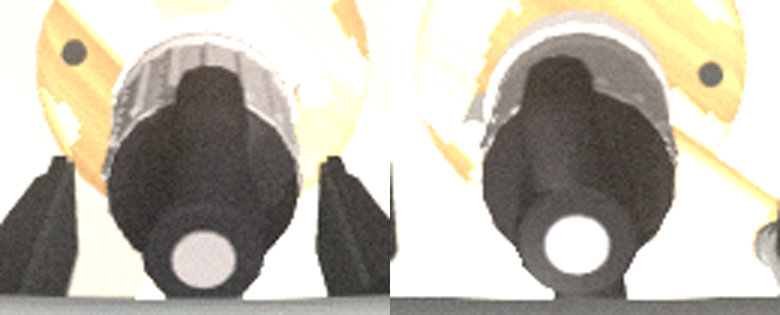

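Emit:
jog_arm(deltas=[0,-1.6,-1.1,-0.1,0,0,0.5,0,0,0,0,0,0,0.18,0,0,0,0,0,0,0.18,0,0,0,0,0,0,0.18,0,0,0,0,0,0,0.18,0,0,0,0,0,0,0.18,0,0,0,0,0,0,0.18])

```text
t: 12.98
eef_pos: [560.3, -16.6, 307.8]
tcp_rot: [1.438, 1.566, 2.139]
ft_force: [0.3, -0.7, -0.4]
opening: 0.188
```

```bash
python3 chk.py a5
```

```text
t 12.97 p [560.3 -16.6 307.8] x [-0.002  0.004 -1.   ] y [-0.645  0.764  0.004] z [0.764 0.645 0.001] yawy 2.272 F [ 0.34 -0.7  -0.42] M [ 0.154 -0.135 -0.   ] op 0.188 j [-0.148  0.519  1.82   0.005  0.806 -2.424]
[(np.int32(292), [255.9, 248.1], [246, 238, 20, 20]), (np.int32(16), [241.8, 261.8], [240, 260, 5, 4])]
```

View pics/a5z.png

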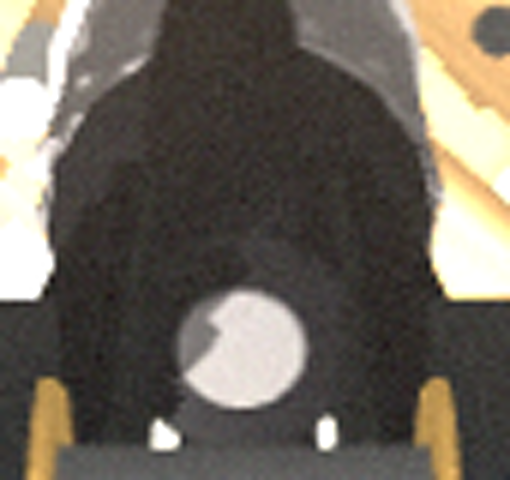

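Emit:
jog_arm(deltas=[2,0,0,0.1,0,0,0.17,2,0,0,0.1,0,0,0.17,0,0,0,0.1,0,0,0.17,0,0,0,0.1,0,0,0.17])

```text
t: 13.52
eef_pos: [560.5, -16.7, 304.3]
tcp_rot: [1.541, 1.567, 1.831]
ft_force: [0.5, -0.6, 0.2]
opening: 0.172
```

```bash
python3 chk.py a6
```

```text
t 13.53 p [560.5 -16.7 304.3] x [-0.001  0.003 -1.   ] y [-0.285  0.958  0.004] z [0.958 0.285 0.   ] yawy 1.86 F [ 0.48 -0.56  0.18] M [ 0.063 -0.134  0.035] op 0.172 j [-0.148  0.524  1.822  0.005  0.796 -2.011]
[(np.int32(359), [255.1, 250.7], [244, 241, 23, 21])]
```

View pics/a6z.png

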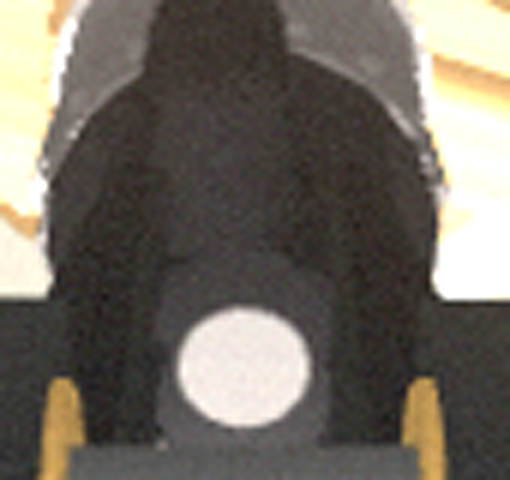

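Turning forward freely; bar follows with a small lag.

Emit:
jog_arm(deltas=[0,0,0,0.1,0,0,0.17,0,0,0,0.1,0,0,0.17,0,0,0,0.1,0,0,0.17,0,0,0,0.1,0,0,0.17])

```text
t: 14.08
eef_pos: [560.5, -16.7, 304.2]
tcp_rot: [2.004, 1.567, 1.883]
ft_force: [-0.5, -0.2, -2.0]
opening: 0.172
```

```bash
python3 chk.py a7
```

```text
t 14.07 p [560.5 -16.7 304.2] x [-0.001  0.003 -1.   ] y [0.121 0.993 0.003] z [ 0.993 -0.121 -0.001] yawy 1.45 F [-0.46 -0.19 -1.96] M [-0.    -0.104  0.005] op 0.172 j [-0.148  0.525  1.822  0.004  0.796 -1.601]
[(np.int32(308), [254.2, 251.3], [244, 241, 22, 20])]
```

Emit:
jog_arm(deltas=[0,0,0,0.1,0,0,0.17,0,0,0,0.1,0,0,0.17,0,0,0,0.1,0,0,0.17])

```text
t: 14.5
eef_pos: [560.5, -16.7, 304.1]
tcp_rot: [2.387, 1.567, 1.962]
ft_force: [0.2, 0.2, -0.3]
opening: 0.167
```

```bash
python3 chk.py a8
```

```text
t 14.5 p [560.5 -16.7 304.1] x [-0.001  0.003 -1.   ] y [0.413 0.911 0.002] z [ 0.911 -0.413 -0.003] yawy 1.145 F [ 0.19  0.2  -0.25] M [ 0.064 -0.112  0.025] op 0.167 j [-0.148  0.525  1.822  0.004  0.796 -1.296]
[(np.int32(160), [251.3, 253.6], [245, 244, 17, 17])]
```

View pics/a8z.png

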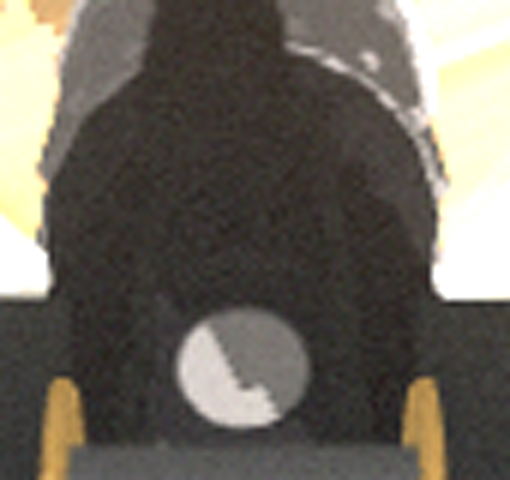

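```bash
cat > m.py <<'E'
from h import *
M=[];F=[]
for i in range(4):
    eyes.read_camera('wrist'); s=env.state(); M.append(s['moment']);F.append(s['ft_force'])
p,R,s=pose()
print('M',np.mean(M,0).round(3),'sd',np.std(M,0).round(3)[2],'F',np.mean(F,0).round(1),'yawy',round(np.arctan2(R[1,1],R[0,1]),3),'p',p.round(1),'t',round(s['t'],2),'j6',round(s['joints'][5],3))
E
python3 m.py
```

```text
M [ 0.06  -0.134  0.033] sd 0.03 F [-0.   0.2 -0. ] yawy 1.149 p [560.5 -16.7 304.1] t 14.75 j6 -1.3
```

Emit:
jog_arm(deltas=[0,0,0,0.07,0,0,0.17,0,0,0,0.07,0,0,0.17])

```text
t: 15.0
eef_pos: [560.5, -16.8, 304.1]
tcp_rot: [2.513, 1.567, 1.952]
ft_force: [0.2, 0.4, -0.6]
opening: 0.168
```

```bash
python3 m.py
```

```text
M [ 0.065 -0.138  0.041] sd 0.028 F [-0.4  0.1 -0.1] yawy 1.013 p [560.5 -16.7 304.1] t 15.2 j6 -1.164
```

Emit:
jog_arm(deltas=[0,0,0,0.07,0,0,0.17])

```text
t: 15.32
eef_pos: [560.5, -16.8, 304.1]
tcp_rot: [2.574, 1.567, 1.948]
ft_force: [0.7, 0.3, -0.5]
opening: 0.17
```

```bash
python3 m.py
```

```text
M [ 0.037 -0.159  0.016] sd 0.011 F [0.  0.1 0.2] yawy 0.946 p [560.5 -16.7 304.1] t 15.53 j6 -1.097
```

Emit:
jog_arm(deltas=[0,0,0,0.07,0,0,0.17])

```text
t: 15.65
eef_pos: [560.5, -16.7, 304.1]
tcp_rot: [2.643, 1.567, 1.949]
ft_force: [0.1, -0.4, -0.1]
opening: 0.168
```

```bash
python3 m.py
```

```text
M [ 0.024 -0.137  0.01 ] sd 0.014 F [-0.   0.3  0.1] yawy 0.878 p [560.5 -16.8 304.1] t 15.85 j6 -1.029
```

Emit:
jog_arm(deltas=[0,0,0,0.07,0,0,0.17])

```text
t: 15.98
eef_pos: [560.5, -16.7, 304.1]
tcp_rot: [2.713, 1.567, 1.951]
ft_force: [0.3, 0.5, -0.3]
opening: 0.167
```

```bash
python3 m.py
```

```text
M [ 0.031 -0.162  0.052] sd 0.027 F [-0.3  0.1 -0.1] yawy 0.811 p [560.5 -16.7 304.1] t 16.18 j6 -0.962
```

Emit:
jog_arm(deltas=[0,0,0,0.07,0,0,0.17])

```text
t: 16.3
eef_pos: [560.5, -16.7, 304.1]
tcp_rot: [2.786, 1.567, 1.957]
ft_force: [-0.5, 0.3, -0.9]
opening: 0.173
```

```bash
python3 m.py
```

```text
M [ 0.035 -0.168  0.014] sd 0.026 F [-0.4  0.2  0. ] yawy 0.743 p [560.5 -16.7 304.1] t 16.5 j6 -0.895
```

Emit:
jog_arm(deltas=[0,0,0,0.07,0,0,0.17])

```text
t: 16.62
eef_pos: [560.5, -16.8, 304.1]
tcp_rot: [2.849, 1.567, 1.952]
ft_force: [-0.5, 0.6, 0.2]
opening: 0.169
```

```bash
python3 m.py
```

```text
M [ 0.015 -0.139  0.049] sd 0.022 F [-0.  -0.3  0. ] yawy 0.676 p [560.5 -16.7 304.1] t 16.82 j6 -0.827
```

Emit:
jog_arm(deltas=[0,0,0,0.07,0,0,0.17])

```text
t: 16.95
eef_pos: [560.5, -16.7, 304.1]
tcp_rot: [2.916, 1.567, 1.952]
ft_force: [-0.0, -0.5, -0.3]
opening: 0.172
```

```bash
python3 m.py
```

```text
M [ 0.007 -0.114  0.018] sd 0.014 F [-0.2 -0.2  0.2] yawy 0.609 p [560.5 -16.8 304.1] t 17.15 j6 -0.76
```

Emit:
jog_arm(deltas=[0,0,0,0.07,0,0,0.17])

```text
t: 17.27
eef_pos: [560.5, -16.8, 304.1]
tcp_rot: [2.994, 1.567, 1.963]
ft_force: [-0.2, -0.3, 1.2]
opening: 0.171
```

```bash
python3 m.py
```

```text
M [-0.    -0.147  0.021] sd 0.03 F [-0.5  0.3  0. ] yawy 0.541 p [560.5 -16.7 304.1] t 17.48 j6 -0.692
```

Emit:
jog_arm(deltas=[0,0,0,0.07,0,0,0.17])

```text
t: 17.6
eef_pos: [560.5, -16.8, 304.1]
tcp_rot: [3.037, 1.567, 1.938]
ft_force: [-0.3, 0.3, -0.8]
opening: 0.169
```

```bash
python3 m.py
```

```text
M [ 0.005 -0.125  0.019] sd 0.019 F [-0.4  0.3 -0. ] yawy 0.474 p [560.5 -16.7 304.1] t 17.8 j6 -0.625
```

Emit:
jog_arm(deltas=[0,0,0,0.07,0,0,0.17])

```text
t: 17.92
eef_pos: [560.5, -16.8, 304.1]
tcp_rot: [3.121, 1.567, 1.955]
ft_force: [0.5, 0.4, -0.0]
opening: 0.17
```

```bash
python3 m.py; python3 chk.py b1
```

```text
M [-0.003 -0.145  0.043] sd 0.024 F [ 0.3 -0.2  0.1] yawy 0.406 p [560.5 -16.7 304.1] t 18.12 j6 -0.557
t 18.12 p [560.5 -16.7 304.1] x [-0.001  0.003 -1.   ] y [0.919 0.395 0.   ] z [ 0.395 -0.919 -0.003] yawy 0.406 F [0.03 0.4  0.45] M [-0.024 -0.18   0.073] op 0.172 j [-0.148  0.525  1.822  0.004  0.796 -0.557]
[]
```

View pics/b1.png

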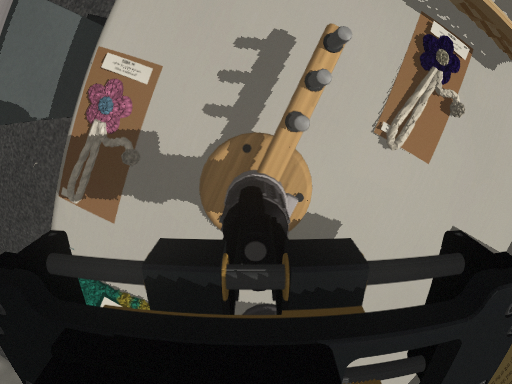

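Emit:
jog_arm(deltas=[0,0,0,0.06,0,0,0.17])

```text
t: 18.3
eef_pos: [560.5, -16.7, 304.1]
tcp_rot: [-3.122, 1.567, 1.937]
ft_force: [0.3, -0.7, 0.3]
opening: 0.172
```

```bash
python3 m.py
```

```text
M [ 0.    -0.143  0.012] sd 0.022 F [ 0.2  0.2 -0.3] yawy 0.348 p [560.5 -16.7 304.1] t 18.5 j6 -0.499
```

Emit:
jog_arm(deltas=[0,0,0,0.06,0,0,0.17])

```text
t: 18.62
eef_pos: [560.5, -16.7, 304.1]
tcp_rot: [-3.067, 1.567, 1.934]
ft_force: [-0.0, 0.3, -0.3]
opening: 0.171
```

```bash
python3 m.py
```

```text
M [ 0.002 -0.155  0.043] sd 0.008 F [ 0.   0.2 -0.3] yawy 0.29 p [560.5 -16.7 304.1] t 18.82 j6 -0.441
```

Emit:
jog_arm(deltas=[0,0,0,0.06,0,0,0.17])

```text
t: 18.95
eef_pos: [560.5, -16.7, 304.1]
tcp_rot: [-3.031, 1.567, 1.912]
ft_force: [0.3, 0.1, -0.5]
opening: 0.173
```

```bash
python3 m.py
```

```text
M [ 0.007 -0.149 -0.002] sd 0.017 F [ 0.  -0.4  0.2] yawy 0.232 p [560.5 -16.7 304.2] t 19.15 j6 -0.383
```

Emit:
jog_arm(deltas=[0,0,0,0.06,0,0,0.17])

```text
t: 19.27
eef_pos: [560.6, -16.7, 304.1]
tcp_rot: [-2.994, 1.567, 1.891]
ft_force: [0.5, -0.5, -0.2]
opening: 0.168
```

```bash
python3 m.py
```

```text
M [-0.016 -0.171  0.019] sd 0.026 F [ 0.2  0.3 -0.4] yawy 0.175 p [560.5 -16.7 304.1] t 19.48 j6 -0.326
```

Emit:
jog_arm(deltas=[0,0,0,0.06,0,0,0.17])

```text
t: 19.6
eef_pos: [560.6, -16.7, 304.1]
tcp_rot: [-2.954, 1.567, 1.874]
ft_force: [1.0, 1.1, 0.2]
opening: 0.171
```

```bash
python3 m.py; python3 chk.py b2
```

```text
M [-0.013 -0.217  0.026] sd 0.033 F [ 0.7 -0.1 -0.2] yawy 0.117 p [560.6 -16.7 304.1] t 19.8 j6 -0.268
t 19.8 p [560.6 -16.7 304.1] x [-0.001  0.003 -1.   ] y [ 0.993  0.116 -0.001] z [ 0.116 -0.993 -0.003] yawy 0.117 F [ 0.71 -0.15 -0.19] M [-0.008 -0.212  0.022] op 0.17 j [-0.148  0.525  1.822  0.004  0.796 -0.268]
[]
```

View pics/b2z.png

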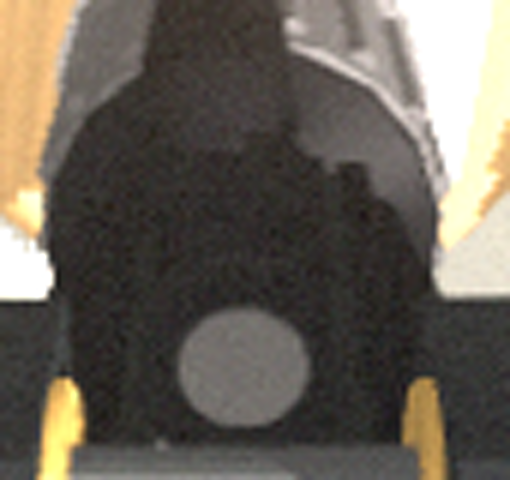

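```bash
python3 - <<'E'
from h import *
c=snap('side','pics/s8.png')
o=[]
for n in('s5','s8'):
    a=cv2.imread(f'pics/{n}.png')[190:290,210:310]; o.append(cv2.resize(cv2.convertScaleAbs(a,alpha=1.6,beta=10),None,fx=4,fy=4,interpolation=cv2.INTER_CUBIC))
cv2.imwrite('pics/cmp3.png',cv2.hconcat(o))
E
```

```text
(no output)
```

View pics/cmp3.png

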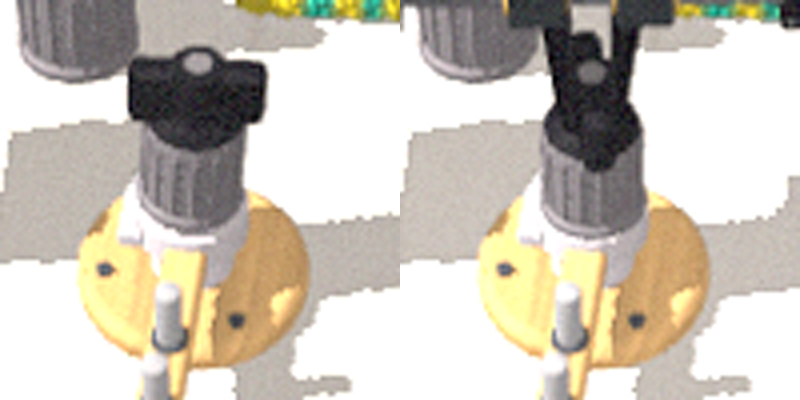

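Emit:
jog_arm(deltas=[0,0,0,0.06,0,0,0.17])

```text
t: 20.02
eef_pos: [560.6, -16.7, 304.1]
tcp_rot: [-2.914, 1.567, 1.854]
ft_force: [0.7, 0.2, 0.1]
opening: 0.17
```

```bash
python3 m.py
```

```text
M [-0.027 -0.231  0.071] sd 0.01 F [ 0.6 -0.  -0.9] yawy 0.058 p [560.6 -16.7 304.1] t 20.23 j6 -0.209
```

Emit:
jog_arm(deltas=[0,0,0,0.06,0,0,0.17])

```text
t: 20.35
eef_pos: [560.6, -16.8, 304.2]
tcp_rot: [-2.905, 1.568, 1.806]
ft_force: [0.7, 0.3, -1.5]
opening: 0.172
```

```bash
python3 m.py
```

```text
M [-0.028 -0.291  0.042] sd 0.016 F [ 1.   0.1 -0.9] yawy -0.0 p [560.6 -16.8 304.2] t 20.55 j6 -0.151
```

Emit:
jog_arm(deltas=[0,0,0,0.06,0,0,0.17])

```text
t: 20.68
eef_pos: [560.6, -16.8, 304.1]
tcp_rot: [-2.829, 1.568, 1.824]
ft_force: [0.8, 0.3, -0.5]
opening: 0.173
```

```bash
python3 m.py
```

```text
M [-0.083 -0.259  0.048] sd 0.027 F [ 1.1 -0.4 -0.9] yawy -0.058 p [560.6 -16.8 304.1] t 20.88 j6 -0.093
```

Emit:
jog_arm(deltas=[0,0,0,0.06,0,0,0.17])

```text
t: 21.0
eef_pos: [560.7, -16.8, 304.2]
tcp_rot: [-2.837, 1.568, 1.758]
ft_force: [1.2, -0.0, -1.3]
opening: 0.173
```

```bash
python3 m.py; python3 chk.py b3
```

```text
M [-0.087 -0.359  0.052] sd 0.03 F [ 1.3 -0.4 -0.4] yawy -0.116 p [560.7 -16.8 304.2] t 21.2 j6 -0.035
t 21.2 p [560.7 -16.8 304.2] x [-0.001  0.003 -1.   ] y [ 0.993 -0.115 -0.001] z [-0.115 -0.993 -0.003] yawy -0.116 F [ 1.3  -0.25  0.28] M [-0.114 -0.382  0.021] op 0.175 j [-0.148  0.525  1.822  0.004  0.796 -0.035]
[]
```

View pics/b3.png

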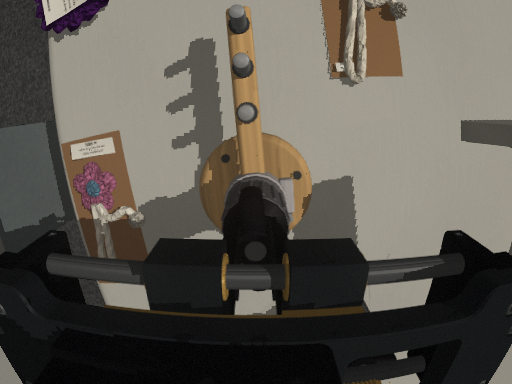

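Emit:
jog_arm(deltas=[0,0.6,0,0.05,0,0,0.17])

```text
t: 21.38
eef_pos: [561.1, -16.8, 304.1]
tcp_rot: [-2.621, 1.567, 1.926]
ft_force: [-0.2, 0.4, -1.1]
opening: 0.169
```

```bash
python3 m.py
```

```text
M [-0.017 -0.238  0.055] sd 0.032 F [ 1.1  0.4 -0.8] yawy -0.164 p [561.2 -16.8 304.1] t 21.57 j6 0.013
```

Emit:
jog_arm(deltas=[0,0,0,0.05,0,0,0.17])

```text
t: 21.7
eef_pos: [561.2, -16.8, 304.2]
tcp_rot: [-2.74, 1.568, 1.759]
ft_force: [1.4, 0.1, -1.6]
opening: 0.168
```

```bash
python3 m.py
```

```text
M [-0.096 -0.358  0.049] sd 0.011 F [ 1.6 -0.9 -1.1] yawy -0.212 p [561.2 -16.9 304.2] t 21.9 j6 0.062
```

Emit:
jog_arm(deltas=[0,0,0,0.05,0,0,0.17])

```text
t: 22.02
eef_pos: [561.3, -16.9, 304.2]
tcp_rot: [-2.737, 1.568, 1.714]
ft_force: [0.8, -0.9, 0.1]
opening: 0.167
```

```bash
python3 m.py
```

```text
M [-0.179 -0.28   0.06 ] sd 0.015 F [ 1. -1. -1.] yawy -0.261 p [561.2 -16.9 304.1] t 22.23 j6 0.11
```

Emit:
jog_arm(deltas=[0,0,0,0.05,0,0,0.17])

```text
t: 22.35
eef_pos: [561.2, -16.9, 304.1]
tcp_rot: [-2.576, 1.568, 1.826]
ft_force: [1.6, -0.7, -1.5]
opening: 0.171
```

```bash
python3 m.py
```

```text
M [-0.147 -0.281  0.059] sd 0.018 F [ 1.1 -1.1 -0.8] yawy -0.309 p [561.2 -16.9 304.1] t 22.55 j6 0.158
```

Emit:
jog_arm(deltas=[0,0,0,0.06,0,0,0.17])

```text
t: 22.68
eef_pos: [561.2, -16.9, 304.1]
tcp_rot: [-2.562, 1.568, 1.782]
ft_force: [2.0, -2.1, -1.1]
opening: 0.17
```

```bash
python3 m.py
```

```text
M [-0.22  -0.388  0.077] sd 0.016 F [ 1.8 -1.6 -0.8] yawy -0.367 p [561.2 -17.  304.2] t 22.88 j6 0.216
```

Emit:
jog_arm(deltas=[0,0,0,0.06,0,0,0.17])

```text
t: 23.0
eef_pos: [561.3, -17.0, 304.2]
tcp_rot: [-2.555, 1.568, 1.731]
ft_force: [1.8, -1.8, -1.1]
opening: 0.172
```

```bash
python3 m.py; python3 chk.py b4
```

```text
M [-0.308 -0.356  0.082] sd 0.015 F [ 1.6 -1.5 -1.3] yawy -0.425 p [561.3 -17.  304.2] t 23.2 j6 0.274
t 23.2 p [561.3 -17.  304.2] x [-0.001  0.003 -1.   ] y [ 0.911 -0.412 -0.002] z [-0.412 -0.911 -0.002] yawy -0.425 F [ 1.76 -2.   -1.83] M [-0.311 -0.369  0.073] op 0.168 j [-0.148  0.525  1.821  0.004  0.797  0.274]
[(np.int32(97), [250.8, 246.6], [245, 242, 15, 12])]
```

View pics/b4z.png

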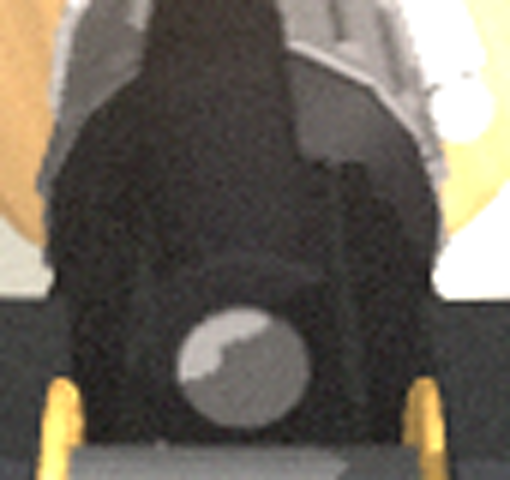

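Emit:
jog_arm(deltas=[0,0,0,-0.1,0,0,0.2])

```text
t: 23.38
eef_pos: [561.2, -16.9, 304.2]
tcp_rot: [-2.515, 1.567, 1.876]
ft_force: [-0.4, -0.3, 0.3]
opening: 0.196
```

```bash
python3 m.py; python3 chk.py b5
```

```text
M [-0.02  -0.045  0.005] sd 0.016 F [ 0.4  0.2 -0.3] yawy -0.326 p [561.1 -16.9 304.1] t 23.57 j6 0.175
t 23.57 p [561.1 -16.9 304.1] x [-0.001  0.003 -1.   ] y [ 0.947 -0.321 -0.002] z [-0.321 -0.947 -0.003] yawy -0.326 F [ 1.06  0.77 -0.91] M [-0.032 -0.046  0.003] op 0.201 j [-0.148  0.525  1.821  0.004  0.797  0.175]
[(np.int32(64), [250.6, 246.2], [245, 242, 12, 11])]
```

View pics/b5z.png

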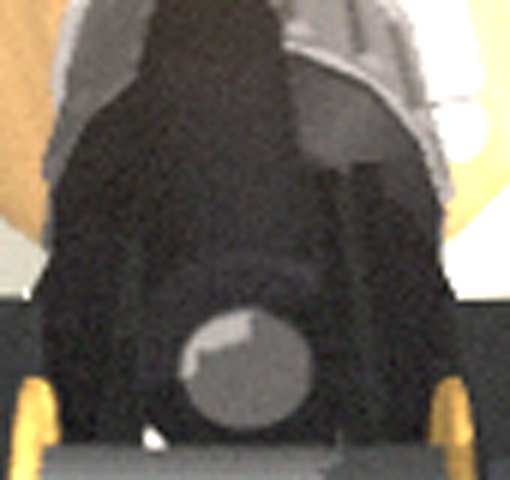

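```bash
python3 - <<'E'
from h import *
from scipy.optimize import least_squares
c=eyes.read_camera('wrist'); p,R,s=pose()
T=np.array(c['world_from_camera']); Rc=R.T@T[:3,:3]; tc=R.T@(T[:3,3]-p)
Z=lambda u,v:(215+u/6-.4,190+v/6-.4)
def yr(y):
    x=np.array([0,0.003,-1]);yy=np.array([np.cos(y),np.sin(y),0]);x/=np.linalg.norm(x);yy-=x*(x@yy);yy/=np.linalg.norm(yy);return np.stack([x,yy,np.cross(x,yy)],1)
V={'w8':((561.3,-16,308.4),-1.472,(246+11,248+8.5+1)),'a1':((560.9,-15.8,309.3),-.957,Z(237,402)),
'a2':((560.4,-14.9,309),-.753,Z(240,366)),'a3':((560.3,-14.9,309.1),-.762,(257.5,251.1)),'a4':((560.3,-14.8,307.9),2.175,(251.8,246.3)),
'a5':((560.3,-16.6,307.8),2.272,Z(242,348)),'a6':((560.5,-16.7,304.3),1.86,Z(243,367)),'a8':((560.5,-16.7,304.1),1.145,Z(243,367)),'b2':((560.6,-16.7,304.1),.117,Z(243,367)),'b4':((561.3,-17,304.2),-.425,Z(243,367)),'b5':((561.1,-16.9,304.1),-.326,Z(246,368))}
def rr(k):
    P,y,uv=V[k]; Rt=yr(y); cc=dict(c); W=np.eye(4); W[:3,:3]=Rt@Rc; W[:3,3]=np.array(P)+Rt@tc; cc['world_from_camera']=W
    return ray(cc,*uv,True)
o1,d1=rr('a3');o2,d2=rr('a4')
s_=np.linalg.lstsq(np.stack([d1,-d2],1),o2-o1,rcond=None)[0];A=(o1+d1*s_[0]+o2+d2*s_[1])/2
print('a3/a4 pt',A,o1+d1*s_[0]-o2-d2*s_[1])
for k in V:
    o,d=rr(k);h=np.hypot(d[0],d[1]);r=np.dot(A[:2]-o[:2],d[:2]/h);q=o+d*r/h;print(k,q.round(1))
E
```

```text
a3/a4 pt [559.92791654 -16.78030658 137.85476114] [-0.23347367  0.27287716 -0.0214468 ]
w8 [559.9 -16.5 145.7]
a1 [559.2 -15.7 145.3]
a2 [558.7 -15.6 136.9]
a3 [559.8 -16.7 137.8]
a4 [560.  -16.9 137.9]
a5 [559.9 -16.8 137.5]
a6 [559.9 -16.6 137.9]
a8 [560.2 -16.2 136.8]
b2 [560.5 -16.7 135.3]
b4 [560.8 -17.2 134.8]
b5 [561.  -17.1 135. ]
```

Emit:
jog_arm(deltas=[0,0,0,0.1,0,0,0.17])

```text
t: 23.8
eef_pos: [561.3, -17.0, 304.2]
tcp_rot: [-2.58, 1.568, 1.703]
ft_force: [1.7, -2.5, -2.3]
opening: 0.18
```

```bash
python3 m.py
```

```text
M [-0.325 -0.266  0.106] sd 0.021 F [ 1.4 -1.4 -1. ] yawy -0.424 p [561.3 -17.  304.2] t 24.0 j6 0.274
```

Emit:
jog_arm(deltas=[0,0,0,0.05,0,0,0.17])

```text
t: 24.12
eef_pos: [561.3, -17.1, 304.2]
tcp_rot: [-2.488, 1.568, 1.75]
ft_force: [0.7, -1.9, -1.4]
opening: 0.171
```

```bash
python3 m.py
```

```text
M [-0.274 -0.215  0.122] sd 0.021 F [ 1.4 -1.3 -0.7] yawy -0.472 p [561.3 -17.1 304.1] t 24.32 j6 0.322
```

Emit:
jog_arm(deltas=[0,0,0,0.05,0,0,0.17])

```text
t: 24.45
eef_pos: [561.2, -17.1, 304.2]
tcp_rot: [-2.396, 1.568, 1.795]
ft_force: [0.4, -2.2, -0.4]
opening: 0.171
```

```bash
python3 m.py
```

```text
M [-0.343 -0.153  0.124] sd 0.011 F [ 0.4 -1.5 -0.8] yawy -0.521 p [561.3 -17.1 304.2] t 24.65 j6 0.37
```

Emit:
jog_arm(deltas=[0,0,0,0.05,0,0,0.17])

```text
t: 24.78
eef_pos: [561.2, -17.1, 304.2]
tcp_rot: [-2.297, 1.568, 1.845]
ft_force: [1.0, -3.3, -1.1]
opening: 0.173
```

```bash
python3 m.py
```

```text
M [-0.379 -0.096  0.097] sd 0.008 F [-0.1 -1.5 -0.1] yawy -0.569 p [561.2 -17.1 304.1] t 24.98 j6 0.418
```

Emit:
jog_arm(deltas=[0,0,0,0.05,0,0,0.17])

```text
t: 25.1
eef_pos: [561.2, -17.1, 304.1]
tcp_rot: [-2.195, 1.568, 1.899]
ft_force: [0.1, -1.3, 0.1]
opening: 0.174
```

```bash
python3 m.py
```

```text
M [-0.32  -0.096  0.101] sd 0.059 F [ 0.1 -1.4 -0.3] yawy -0.617 p [561.2 -17.1 304.1] t 25.3 j6 0.466
```

Emit:
jog_arm(deltas=[0,0,0,0.05,0,0,0.17])

```text
t: 25.42
eef_pos: [561.2, -17.1, 304.1]
tcp_rot: [-2.175, 1.568, 1.871]
ft_force: [0.8, -1.7, -1.1]
opening: 0.174
```

```bash
python3 m.py; python3 chk.py b6
```

```text
M [-0.407 -0.166  0.164] sd 0.012 F [ 0.3 -2.2 -0.6] yawy -0.665 p [561.2 -17.1 304.2] t 25.62 j6 0.514
t 25.62 p [561.2 -17.1 304.2] x [-0.001  0.002 -1.   ] y [ 0.787 -0.617 -0.002] z [-0.617 -0.787 -0.001] yawy -0.665 F [ 1.16 -2.57  0.05] M [-0.469 -0.152  0.149] op 0.172 j [-0.148  0.525  1.821  0.003  0.797  0.514]
[(np.int32(207), [252.1, 249.4], [245, 242, 17, 18])]
```

View pics/b6z.png

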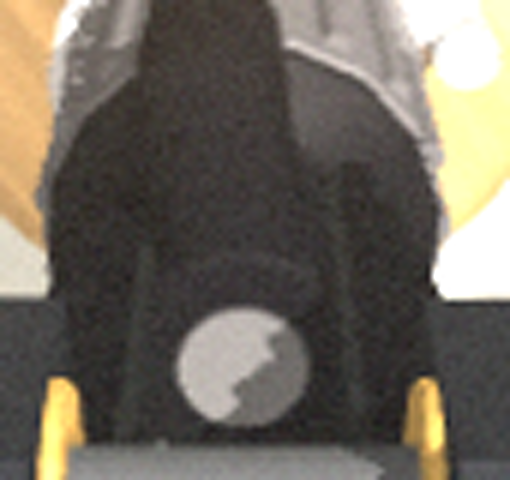

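Emit:
jog_arm(deltas=[0,0,0,0.03,0,0,0.17])

```text
t: 25.8
eef_pos: [561.2, -17.2, 304.2]
tcp_rot: [-2.157, 1.568, 1.86]
ft_force: [0.2, -1.4, -1.6]
opening: 0.167
```

```bash
python3 m.py; python3 m.py
```

```text
M [-0.46  -0.132  0.153] sd 0.025 F [ 0.1 -1.8 -0.6] yawy -0.695 p [561.2 -17.2 304.1] t 26.0 j6 0.544
M [-0.464 -0.134  0.155] sd 0.008 F [ 0.8 -2.6 -0.5] yawy -0.695 p [561.2 -17.1 304.2] t 26.2 j6 0.544
```

Emit:
jog_arm(deltas=[0,0,0,0.03,0,0,0.17])

```text
t: 26.32
eef_pos: [561.2, -17.1, 304.1]
tcp_rot: [-2.082, 1.568, 1.904]
ft_force: [0.0, -2.9, -0.9]
opening: 0.172
```

```bash
python3 m.py; python3 m.py
```

```text
M [-0.467 -0.141  0.156] sd 0.032 F [ 0.4 -2.8 -0.2] yawy -0.725 p [561.2 -17.1 304.2] t 26.52 j6 0.574
M [-0.472 -0.111  0.16 ] sd 0.022 F [ 0.  -2.4 -0.4] yawy -0.725 p [561.2 -17.1 304.2] t 26.73 j6 0.574
```

Emit:
jog_arm(deltas=[0,0,0,0.03,0,0,0.17])

```text
t: 26.85
eef_pos: [561.2, -17.1, 304.2]
tcp_rot: [-2.041, 1.568, 1.915]
ft_force: [0.8, -2.7, -0.9]
opening: 0.171
```

```bash
python3 m.py; python3 m.py
```

```text
M [-0.487 -0.092  0.155] sd 0.024 F [ 0.5 -2.2 -0.4] yawy -0.755 p [561.2 -17.1 304.2] t 27.05 j6 0.604
M [-0.489 -0.089  0.168] sd 0.034 F [ 0.2 -2.7 -0.7] yawy -0.755 p [561.2 -17.1 304.2] t 27.25 j6 0.604
```

```bash
cat > zz.py <<'E'
from h import *
import sys
c=snap('wrist',f'pics/{sys.argv[1]}.png')
g=cv2.cvtColor(c['image'],cv2.COLOR_RGB2GRAY)[235:264,238:274]
k=cv2.medianBlur(g,3)>float(sys.argv[2]) if len(sys.argv)>2 else cv2.medianBlur(g,3)>28
n,l,st,ce=cv2.connectedComponentsWithStats(k.astype(np.uint8)); 
for i in range(1,n):
    if st[i,4]<60: continue
    u=st[i,0]+(st[i,2]-1)/2+238; v=st[i,1]+(st[i,3]-1)/2+235
    o,d=ray(c,u,v,True);h=np.hypot(d[0],d[1]);r=np.dot(np.array([559.9,-16.8])-o[:2],d[:2]/h);print(st[i],u,v,(o+d*r/h).round(1))
zoom(c['image'],f'pics/{sys.argv[1]}z.png')
s=snap('side',f'pics/{sys.argv[1]}s.png')
a=cv2.imread(f'pics/{sys.argv[1]}s.png')[190:290,210:310]; cv2.imwrite(f'pics/{sys.argv[1]}sz.png',cv2.resize(cv2.convertScaleAbs(a,alpha=1.6,beta=10),None,fx=5,fy=5,interpolation=cv2.INTER_CUBIC))
E
python3 zz.py b7
```

```text
[  6   6  22  20 359] 254.5 250.5 [560.  -16.9 134.6]
```

View pics/b7z.png

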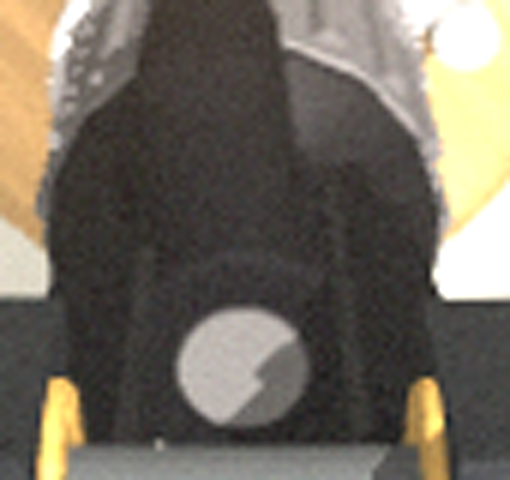

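View pics/b7sz.png

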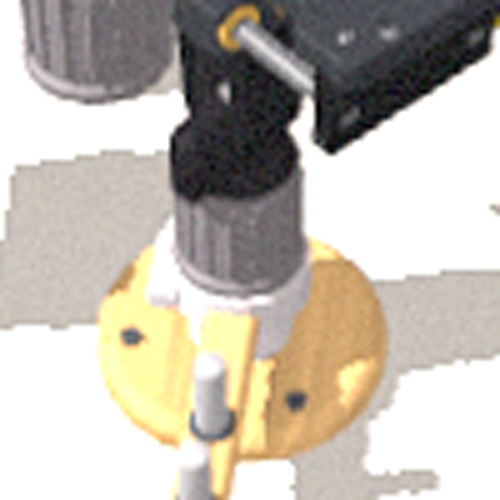

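Emit:
jog_arm(deltas=[0,0,0,0.04,0,0,0.17])

```text
t: 27.48
eef_pos: [561.2, -17.2, 304.1]
tcp_rot: [-2.014, 1.568, 1.903]
ft_force: [0.9, -2.7, -0.3]
opening: 0.175
```

```bash
python3 m.py; python3 m.py
```

```text
M [-0.489 -0.056  0.196] sd 0.014 F [-0.  -2.7 -0.4] yawy -0.794 p [561.2 -17.1 304.2] t 27.68 j6 0.643
M [-0.487 -0.045  0.189] sd 0.028 F [-0.3 -2.4 -0.3] yawy -0.795 p [561.2 -17.1 304.1] t 27.88 j6 0.644
```

Emit:
jog_arm(deltas=[0,0,0,0.04,0,0,0.17])

```text
t: 28.0
eef_pos: [561.2, -17.1, 304.2]
tcp_rot: [-1.956, 1.568, 1.922]
ft_force: [-1.2, -3.8, -0.7]
opening: 0.171
```

```bash
python3 m.py; python3 m.py
```

```text
M [-0.462  0.103  0.139] sd 0.027 F [-0.7 -2.2  0.2] yawy -0.834 p [561.1 -17.1 304.1] t 28.2 j6 0.683
M [-0.441  0.157  0.143] sd 0.009 F [-1.3 -1.9  0.1] yawy -0.834 p [561.1 -17.1 304.1] t 28.4 j6 0.683
```

Emit:
jog_arm(deltas=[0,0.4,1,0.03,0,0,0.17])

```text
t: 28.52
eef_pos: [560.8, -17.8, 304.2]
tcp_rot: [-2.151, 1.568, 1.696]
ft_force: [1.1, 5.3, -0.5]
opening: 0.172
```

```bash
python3 m.py; python3 m.py
```

```text
M [ 0.697 -0.35   0.121] sd 0.032 F [ 1.8  4.4 -0.6] yawy -0.864 p [560.7 -17.8 304.2] t 28.73 j6 0.711
M [ 0.941 -0.449  0.146] sd 0.045 F [ 2.1  5.1 -0.2] yawy -0.864 p [560.7 -17.8 304.2] t 28.93 j6 0.711
```

Emit:
jog_arm(deltas=[0,0,0,0.04,0,0,0.17])

```text
t: 29.05
eef_pos: [560.8, -17.7, 304.2]
tcp_rot: [-2.028, 1.568, 1.78]
ft_force: [1.0, 1.9, -1.0]
opening: 0.173
```

```bash
python3 m.py; python3 m.py; python3 zz.py b8
```

```text
M [ 0.545 -0.28   0.144] sd 0.015 F [ 1.4  3.2 -0.5] yawy -0.903 p [560.8 -17.7 304.2] t 29.25 j6 0.75
M [ 0.642 -0.289  0.145] sd 0.007 F [ 1.4  3.5 -0.5] yawy -0.904 p [560.8 -17.7 304.2] t 29.45 j6 0.751
[  6   6  22  20 353] 254.5 250.5 [560.  -16.9 135.8]
```

View pics/b8.png

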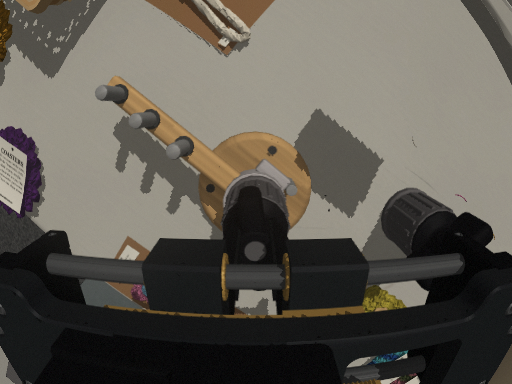

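Emit:
jog_arm(deltas=[0,0,0,0,0,0,0.3,0,0,0,0,0,0,0.3])

```text
t: 29.8
eef_pos: [560.6, -18.2, 304.2]
tcp_rot: [-1.707, 1.568, 2.102]
ft_force: [0.3, -0.3, 0.8]
opening: 0.288
```

```bash
python3 m.py; python3 zz.py b9
```

```text
M [0.001 0.003 0.022] sd 0.027 F [0.  0.  0.2] yawy -0.904 p [560.7 -18.1 304.2] t 30.0 j6 0.751
[  5   5  23  20 368] 254.0 249.5 [559.9 -16.8 135.3]
```

View pics/b9z.png

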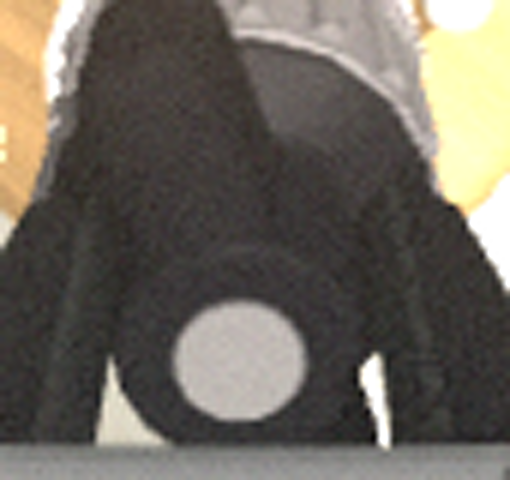

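View pics/b9sz.png

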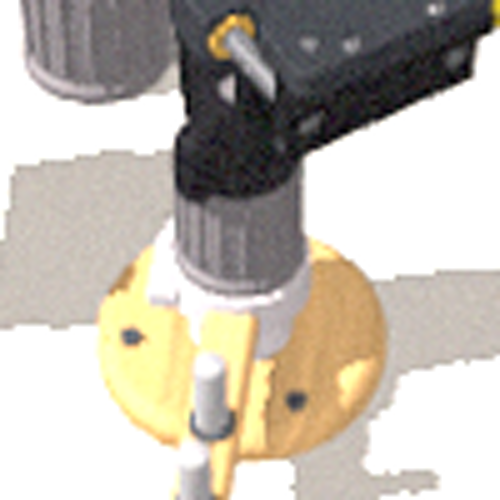

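Emit:
jog_arm(deltas=[0,-1.5,0,-0.12,0,0,0.3,0,0,0,0,0,0,0.17,0,0,0,0,0,0,0.17])

```text
t: 30.48
eef_pos: [560.0, -17.3, 304.4]
tcp_rot: [-2.539, 1.569, 1.389]
ft_force: [1.7, -6.7, -0.3]
opening: 0.184
```

```bash
python3 m.py; python3 zz.py c1
```

```text
M [-1.21  -0.258  0.057] sd 0.022 F [ 1.1 -5.9 -0.5] yawy -0.784 p [560.  -17.5 304.3] t 30.68 j6 0.634
[  6   4  22  21 362] 254.5 249.0 [559.7 -16.6 135.1]
```

View pics/c1z.png

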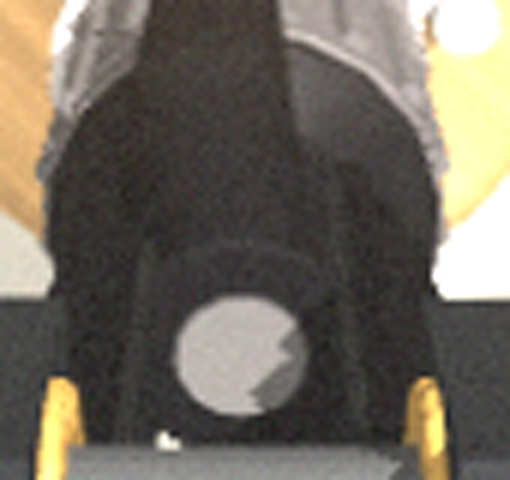

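Emit:
jog_arm(deltas=[0,0.8,0,0.03,0,0,0.175])

```text
t: 30.9
eef_pos: [560.5, -18.2, 304.2]
tcp_rot: [-1.787, 1.569, 2.108]
ft_force: [-3.1, 3.3, 2.3]
opening: 0.173
```

```bash
python3 m.py
```

```text
M [-0.047  0.327  0.101] sd 0.029 F [-2.  -0.5  0.7] yawy -0.815 p [560.4 -18.  304.3] t 31.1 j6 0.663
```

Emit:
jog_arm(deltas=[0,0,0,0.04,0,0,0.17])

```text
t: 31.22
eef_pos: [560.3, -18.0, 304.2]
tcp_rot: [-1.674, 1.569, 2.183]
ft_force: [-0.9, -0.4, 1.1]
opening: 0.171
```

```bash
python3 m.py; python3 m.py
```

```text
M [-0.041  0.276  0.116] sd 0.023 F [-2.  -0.6  0.8] yawy -0.854 p [560.4 -18.  304.2] t 31.43 j6 0.702
M [-0.016  0.314  0.143] sd 0.019 F [-2.2 -0.3  1. ] yawy -0.854 p [560.4 -18.  304.2] t 31.62 j6 0.703
```

Emit:
jog_arm(deltas=[0,0,0,0.04,0,0,0.17])

```text
t: 31.75
eef_pos: [560.3, -18.0, 304.2]
tcp_rot: [-1.609, 1.569, 2.209]
ft_force: [-2.4, 0.3, 0.5]
opening: 0.172
```

```bash
python3 m.py; python3 m.py
```

```text
M [0.021 0.353 0.141] sd 0.04 F [-2.1 -0.   1. ] yawy -0.893 p [560.3 -18.  304.2] t 31.95 j6 0.742
M [0.049 0.375 0.169] sd 0.015 F [-2.3 -0.4  1.3] yawy -0.894 p [560.3 -18.  304.3] t 32.15 j6 0.742
```

Emit:
jog_arm(deltas=[0,0,0,0.04,0,0,0.17])

```text
t: 32.28
eef_pos: [560.3, -17.9, 304.2]
tcp_rot: [-1.555, 1.569, 2.223]
ft_force: [-2.7, -0.1, 1.4]
opening: 0.169
```

```bash
python3 m.py; python3 m.py
```

```text
M [0.108 0.38  0.172] sd 0.04 F [-2.   0.1  0.8] yawy -0.933 p [560.3 -17.9 304.2] t 32.48 j6 0.781
M [0.133 0.394 0.167] sd 0.016 F [-2.7  0.3  1.2] yawy -0.933 p [560.3 -17.9 304.2] t 32.67 j6 0.782
```

Emit:
jog_arm(deltas=[0,0,0,0.03,0,0,0.17])

```text
t: 32.8
eef_pos: [560.3, -17.9, 304.2]
tcp_rot: [-1.518, 1.569, 2.23]
ft_force: [-2.5, -0.1, 1.2]
opening: 0.171
```

```bash
python3 m.py; python3 m.py
```

```text
M [0.149 0.436 0.224] sd 0.024 F [-2.7  0.4  1.5] yawy -0.963 p [560.3 -17.9 304.2] t 33.0 j6 0.812
M [0.181 0.432 0.213] sd 0.032 F [-2.4  0.8  1.5] yawy -0.963 p [560.3 -18.  304.3] t 33.2 j6 0.812
```

Emit:
jog_arm(deltas=[0,0,0,0,0,0,0.5,0,0,0,0,0,0,0.5,0,0,0,0,0,0,0.6,0,0,0,0,0,0,0.6,-20,0,0,0,0,0,0.6,-50,0,0,0,0,0,0.6,-50,0,0,0,0,0,0.6])

```text
t: 34.08
eef_pos: [561.0, -18.5, 423.9]
tcp_rot: [-0.989, 1.565, 2.759]
ft_force: [0.9, 0.4, 0.6]
opening: 0.598
```

```bash
python3 m.py; python3 - <<'E'
from h import *
snap('wrist','pics/d1.png'); snap('side','pics/d1s.png')
E
```

```text
M [-0.031 -0.04  -0.021] sd 0.055 F [ 0.1 -0.1  1.1] yawy -0.964 p [560.8 -18.4 423.1] t 34.27 j6 0.813
```

View pics/d1.png

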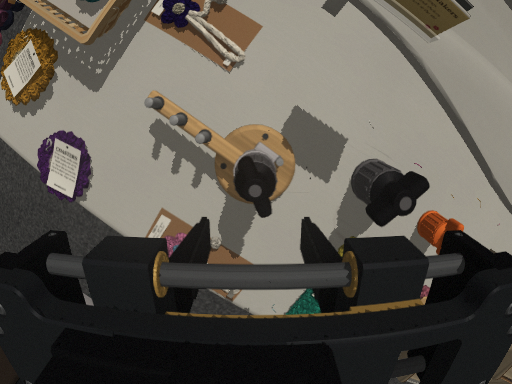

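View pics/d1s.png

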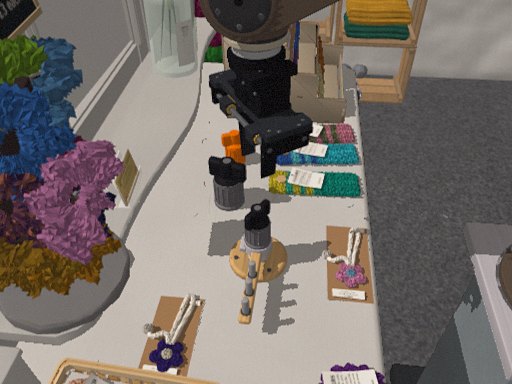

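```bash
python3 - <<'E'
import cv2
a=cv2.imread('pics/s5.png');b=cv2.imread('pics/d1s.png')
t=a[285:325,232:262]; r=cv2.matchTemplate(b[270:340,215:280],t,cv2.TM_CCOEFF_NORMED); print(cv2.minMaxLoc(r),'expect (17,15)')
from h import *
print(env.job_done()); print(env.state()['t'])
E
```

```text
(-0.7259502410888672, 0.9977524876594543, (29, 14), (17, 15)) expect (17,15)
the job is handed in; nothing more can be done
None
the job is handed in; nothing more can be done
```

The rail is against its stop and the clamp knob is snug on the hub. I handed the job in at about 34 s with the gripper clear of everything.

- **Rail:** I pushed the middle peg clockwise until the push force rose to about 30 N at the stop, then backed off. The last side picture matched the one taken just after the push, with no pixel shift in the rail.
- **Click:** I turned the wings backwards with the fingers set loosely round them, so the knob could move up and down. It dropped about 7 mm by the wrist camera; the task says 5 to 6 mm.
- **Forward turn:** I took the bar again half a turn round and turned it forwards. The knob sank about 3 mm, and the moment then rose.
- **Snug:** I tightened to an averaged 0.21 to 0.22 N m, inside the 0.12 to 0.25 band. Pressing and pulling stayed at a few newtons. On release the wings sprang back a little, as the cushion should, and the knob stayed seated.

**Checks that disagreed:**
- The moment began to rise at roughly 2.3 to 2.6 rad past the click. The task says 1.2 to 1.8 rad; the thread's end play may explain the difference.
- On the first tightening the moment grew unevenly, reaching at most 0.19 N m and falling back to 0.14, because the gripper was off-centre and pushing sideways. After I let go, recentred and took hold again, it rose at about the expected 0.8 N m per rad.

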